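# Load the sloped fixture and snap its keeper bar shut

### The arm

A 6-joint arm with a two-finger parallel gripper is mounted at the origin on the work surface. World frame = base frame: x ahead of the robot, y to its left, z up, the work surface at z = 0. Lengths are in mm, angles in rad, forces in N, time in s.
With the tool pointing down it reaches from about 325 to 850 mm from the base axis. Payload 4.4 kg.
Tool frame: the origin (TCP) lies between the finger pads; the fingertips stand 25 mm ahead of it and the grasp point (between the pads) lies 6 mm ahead of it; z points along the fingers, y is the line along which they close (so a half turn about z gives the same grasp; the last joint's range is limited). The gripper opens to 94 mm and grips with 3 to 60 N. Pads are 16 mm wide; open, the fingers measure 119 mm over their backs; the gripper's body (75 mm by 177 mm) begins 78 mm behind the grasp point.
Start: joints at [-1.385, 0.207, 1.542, -0, 1.393, -0.15], TCP at [189.464, -542.891, 230.447] pointing down, gripper open.
Joint ranges: [-2.73, 2.73], [-0.86, 2.22], [0.23, 2.46], [-1.11, 4.25], [0.08, 2.63], [-2.82, 2.82]. Speed limits (rad/s): [2.79, 2.79, 3.14, 3.14, 3.14, 3.14].

### API

Orientations are given as a unit quaternion [w, x, y, z].
In Python, from plant import r, vision gives the robot as it stands.
- The arm moves only by the shell command python3 -m pendant 'ROWS'. ROWS is JSON, a list of rows, each an object of numbers: "jaw": the opening, from -1 (shut) to 1 (fully open); "dx", "dy", "dz": the shift along the world's x, y, z in m; "yaw": the turn about the world's z in degrees. A call has 1 to 8 rows; each row shifts and turns the commanded pose from where the row before left it; what a row does not reach is not made up. A row lasts 1/12 s, in which the tool goes at most 41.7 mm and 7.16 degrees, less where a joint would pass 70% of its speed; a pose out of reach is approached as far as the arm can. A call with a gripper value outside its range is refused whole. The fingers move at their own pace and stop on an object; the grip force is fixed at half the most. Time passes only in rows, so rows that do not move let the fingers close. It gives the time, the measured TCP pose, the force, the opening and the grip force at its end, in the units of the state.
- r.get_obs(): the state, without advancing time (a new reading comes with each control period).
- vision.get_image(name): name is "scene" or "top"; returns a dict with "image" (384x512x3 uint8, blue, green, red), "fx", "fy", "cx", "cy" (pixels), "world_from_camera" (4x4, takes a point from camera to world coordinates). Camera axes: x right, y up, looking along -z (the intrinsics and any distortion apply to the point x, -y, -z); pixel columns grow to the right and rows downward; lengths in mm; the calibration is good to about 2 mm. A picture is of the moment at which its call begins. There is no depth.
- r.finish_job(): hands the job in; it is judged then, once.
The state is a dict: "time": time; "joint_positions": joint angles; "dq": joint speeds; "joint_torque": joint torques, N m; "ee_pos": TCP position; "orientation": TCP orientation; "ft_force": force on the tool from outside, world axes, zero at the start; "wrist_torque": the same for the moment, N m; "opening": finger opening in mm; "gripper_force": force on a finger pad.
Only numpy, scipy, OpenCV 4.12 (cv2) and the standard library are available. Lean on these libraries where they do the work, as an engineer would, in place of code of your own. Each camera call takes 0.05 s, during which the arm holds its last target. There are 200 camera calls.

### The job

Pick up the long steel channel from the cardboard sheet and lay it open side down on the sloping fixture, flat between its low side rails and slid down snug against the end stop, and let go of it. Then swing the fixture's hinged keeper bar down over it and press the bar until it snaps fully home past its spring detent; it takes a firm push, but do not force it against its stop. Leave the other pieces and tools where they lie.

Things in the scene. Friction and masses are not known exactly. Their poses are not given: they have to be found in the camera images.
- channel: the loose part to load: bright steel U-channel lying open side down, 90 long (its x) x 30 wide (its y) x 30 high, 3 mm sheet, about 170 g, two small dark holes in its top. Origin: centre of its underside; z up through the closed top. Either end may go first.
- deck: fixture's aluminium top plate, 150 (x) x 300 (y) mm, sloped 30 deg, low edge to the robot. Origin: on its upper face, 72 mm above the table, where the channel's origin must lie; x up the slope and along the channel, y left, z square out of it. 5 mm high side rails, inner faces y = +-18; end stop 14 high, face x = -45; hinge cheeks 46 high at y = 110; detent post 56 high, y = -91 to -112
- keeper (a joint): angle of the keeper, a steel bar 192 x 20 x 8 mm on a stiff hinge (stays where left) whose axis runs along the deck's x at y = 110, z = 38. 0 = shut: bar along -y at x = 0, top face z = 42, end under the detent post's spring ball. Grows as it swings up and over to the left; 1.57 = square to the deck, starts 1.85 to 2.1. Ball resists from 0.08, snaps home below 0.04; press under 30 N
- keeper_tip (a point): centre of the keeper bar's free end, 190 mm from the hinge axis
- short_channel: bystander: steel U-channel like the one to load but only 50 mm long, 30 wide, 30 high, one hole; origin at the centre of its underside
- angle_piece: bystander: steel angle, base 70 x 50 x 4 mm with an upright leg 40 mm high at its +x end; origin at the centre of its underside
- hammer: bystander: hammer with wooden handle, 260 mm long along its x, head at +x; origin under its middle
- spanner: bystander: flat steel spanner, 180 mm long along its x; origin under its middle
Things that resemble listed ones, but are neither listed nor needed, are in the scene too. What is shaped like the channel but orange or red is not meant.

How it is judged:
By the outcome, as a careful person would: the job done as asked, in the order asked, and still so for the second after the job is handed in, with the robot touching nothing.
It also fails if it takes over 64 s, if anything falls off the work surface, if the arm or the gripper's body presses on something with over 40 N, if the wrist force passes 120 N, or if a joint passes its speed limit or range.

## Working session

There is one attempt and no reset: what is moved stays moved. The work goes in short steps, Python scripts to look and compute and a shell command to move; the robot and the scene stay as the last step left them, time stands still between calls to the robot, and variables do not carry over. Pictures are saved under pics/ and viewed, at most 10 in all, crops included, and the job is handed in when it is done.

```bash
mkdir -p pics; ls
python3 - <<'E'
from plant import r, vision
import cv2,numpy as np
for n in("scene","top"):
    d=vision.get_image(n);cv2.imwrite(f"pics/{n}0.png",d["image"])
    print(n,d["fx"],d["fy"],d["cx"],d["cy"],[k for k in d],np.round(d["world_from_camera"],3).tolist())
    if n=="scene": a=d["image"]
    else: b=d["image"]
E
```

```text
pics
scene 372.082280945433 372.082280945433 251.96980243063328 195.52463569732203 ['image', 'fx', 'fy', 'cx', 'cy', 'world_from_camera'] [[-0.682, -0.445, 0.581, 1168.418], [0.731, -0.438, 0.522, 460.001], [0.022, 0.781, 0.625, 768.317], [0.0, 0.0, 0.0, 1.0]]
top 456.81860374555794 456.81860374555794 263.79846281088646 192.9139058838724 ['image', 'fx', 'fy', 'cx', 'cy', 'world_from_camera'] [[-0.027, 0.994, -0.103, 425.782], [-1.0, -0.028, -0.002, -123.959], [-0.005, 0.103, 0.995, 1207.197], [0.0, 0.0, 0.0, 1.0]]
```

View pics/scene0.png

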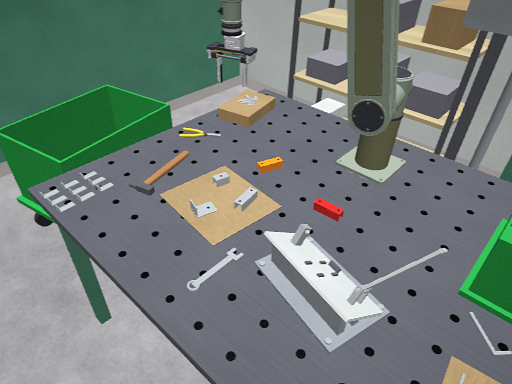

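View pics/top0.png

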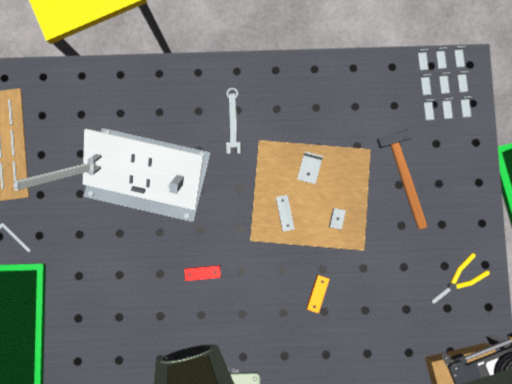

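The scene view shows the cardboard with the long channel at (246,198), the deck at (325,275), and the keeper leaning left to about (445,250). In the top view the channel is at (285,213), the deck at about (146,173), and the keeper tip near (15,184).

```bash
cat > h.py <<'E'
from plant import r, vision
import cv2,numpy as np
def cam(n): return vision.get_image(n)
def ray(d,u,v):
    M=np.array(d["world_from_camera"]);p=np.array([(u-d["cx"])/d["fx"],-(v-d["cy"])/d["fy"],-1.])
    q=M[:3,:3]@p;return M[:3,3],q/np.linalg.norm(q)
def onz(d,u,v,z):
    o,q=ray(d,u,v);return o+q*(z-o[2])/q[2]
def tri(a,pa,b,pb):
    (o1,q1),(o2,q2)=ray(a,*pa),ray(b,*pb)
    t=np.linalg.lstsq(np.c_[q1,-q2],o2-o1,rcond=None)[0]
    x,y=o1+q1*t[0],o2+q2*t[1];return (x+y)/2,np.linalg.norm(x-y)
def proj(d,P):
    M=np.array(d["world_from_camera"]);c=M[:3,:3].T@(np.array(P,float)-M[:3,3])
    return np.array([d["cx"]+d["fx"]*c[0]/-c[2], d["cy"]+d["fy"]*c[1]/c[2]])
E
python3 - <<'E'
from h import *
t=cam("top");s=cam("scene")
cv2.imwrite("pics/t1.png",cv2.resize(t["image"][115:245,0:320],None,fx=2.5,fy=2.5,interpolation=cv2.INTER_CUBIC))
cv2.imwrite("pics/s1.png",cv2.resize(s["image"][160:350,190:455],None,fx=3,fy=3,interpolation=cv2.INTER_CUBIC))
hsv=cv2.cvtColor(t["image"],cv2.COLOR_BGR2HSV)
m=((hsv[...,1]<50)&(hsv[...,2]>120)).astype(np.uint8)*255
for c in cv2.findContours(m,cv2.RETR_EXTERNAL,cv2.CHAIN_APPROX_NONE)[0]:
    R=cv2.minAreaRect(c);A=cv2.contourArea(c)
    if A>60 and 60<R[0][0]<370 and 100<R[0][1]<250:
        P=[onz(t,*p,32) for p in cv2.boxPoints(R)]
        print(np.round(R[0]),A,np.round(cv2.boxPoints(R),1).tolist(),"ctr32",np.round(onz(t,*R[0],32),1),[round(np.linalg.norm(P[i]-P[i-1]),1) for i in(1,2)])
print(onz(t,285,213,0))
E
```

```text
[337. 218.] 217.5 [[328.6000061035156, 226.39999389648438], [333.3999938964844, 207.39999389648438], [345.6000061035156, 210.39999389648438], [340.8999938964844, 229.5]] ctr32 [ 477.  -308.5   32. ] [np.float64(50.7), np.float64(32.3)]
[285. 213.] 379.5 [[275.29998779296875, 196.6999969482422], [287.29998779296875, 194.3000030517578], [294.20001220703125, 228.8000030517578], [282.20001220703125, 231.1999969482422]] ctr32 [ 495.2 -174.4   32. ] [np.float64(31.4), np.float64(90.4)]
[310. 167.] 465.5 [[296.6000061035156, 179.0], [304.29998779296875, 150.6999969482422], [322.5, 155.6999969482422], [314.79998779296875, 184.0]] ctr32 [ 611.6 -242.6   32. ] [np.float64(77.2), np.float64(49.3)]
[110. 168.] 9268.0 [[8.0, 188.60000610351562], [21.700000762939453, 112.80000305175781], [211.3000030517578, 147.0], [197.60000610351562, 222.6999969482422]] ctr32 [625.1 277.8  32. ] [np.float64(202.8), np.float64(510.4)]
[232. 120.] 516.5 [[225.0, 87.0], [240.0, 87.0], [240.0, 153.0], [225.0, 153.0]] ctr32 [743.1 -44.9  32. ] [np.float64(39.8), np.float64(177.5)]
[ 496.43473275 -176.42614691    0.        ]
```

View pics/t1.png

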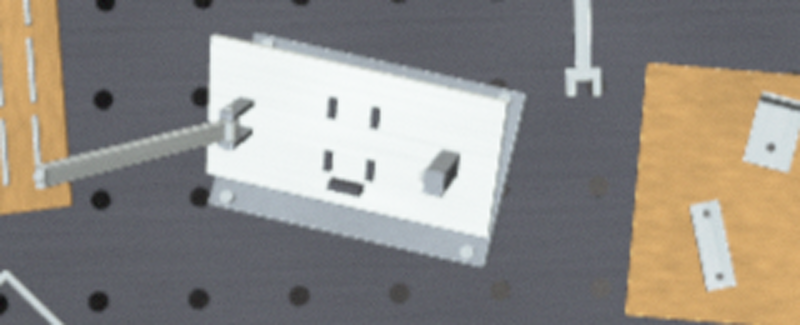

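View pics/s1.png

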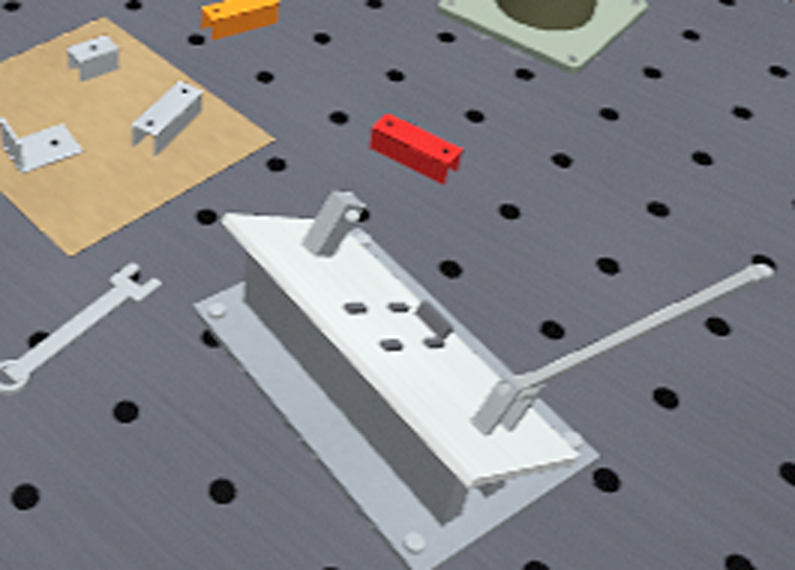

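The crops show four dark rail pieces and the stop on the white deck. The post is at top-view crop (440,172), the hinge at (232,125), and the keeper tip at top (16,186) and scene (444,249). Next I fit the deck and compute the channel axis.

```bash
cat > deck.py <<'E'
from h import *
def rot(yaw):
    c,s=np.cos(yaw),np.sin(yaw);x=np.array([c*np.cos(np.pi/6),s*np.cos(np.pi/6),.5]);y=np.array([-s,c,0]);return np.c_[x,y,np.cross(x,y)]
E
python3 - <<'E'
from deck import *
t=cam("top");s=cam("scene")
g=cv2.cvtColor(t["image"],cv2.COLOR_BGR2GRAY);
m=(g>205).astype(np.uint8);m[:,:70]=0;m[:,225:]=0;m[235:]=0;m[:110]=0
m=cv2.morphologyEx(m,cv2.MORPH_CLOSE,np.ones((5,5)))
c=max(cv2.findContours(m,cv2.RETR_EXTERNAL,cv2.CHAIN_APPROX_NONE)[0],key=cv2.contourArea)
print(cv2.contourArea(c));p=c[:,0].astype(float)
C=np.array([(84,129),(202,153),(196,211),(83,184)],float)
L=[]
for i in range(4):
    a,b=C[i],C[(i+1)%4];d=(b-a)/np.linalg.norm(b-a)
    w=p-a;k=(abs(w@[-d[1],d[0]])<5)&(w@d>10)&(w@d<np.linalg.norm(b-a)-10)
    v=cv2.fitLine(p[k].astype(np.float32),cv2.DIST_HUBER,0,.01,.01).ravel();L.append(np.cross([v[2],v[3],1],[v[2]+v[0],v[3]+v[1],1]))
K=[np.cross(L[i-1],L[i]) for i in range(4)];K=np.array([k[:2]/k[2] for k in K]);print(K.round(1).tolist())
W=np.array([onz(t,*k,z) for k,z in zip(K,(109.5,109.5,34.5,34.5))]);print(W.round(1),[round(np.linalg.norm(W[i]-W[i-1]),1) for i in range(4)])
o=W.mean(0);e=W[0]-W[1]+W[3]-W[2];yaw=np.arctan2(-e[0],e[1]);e2=W[0]+W[1]-W[2]-W[3];print("O",o.round(1),"yaw",np.degrees(yaw),np.degrees(np.arctan2(e2[1],e2[0])))
R=rot(yaw);n=R[:,2]
for nm,d,G in(("t",t,g),("s",s,cv2.cvtColor(s["image"],cv2.COLOR_BGR2GRAY))):
    q=np.array([proj(d,o+R@[a,b,0]) for a,b in((70,120),(70,-120),(-70,-120),(-70,120))]).astype(np.int32)
    mm=np.zeros_like(G);cv2.fillPoly(mm,[q],1)
    for c in cv2.findContours(((G<180)&(mm>0)).astype(np.uint8),cv2.RETR_EXTERNAL,cv2.CHAIN_APPROX_NONE)[0]:
        if cv2.contourArea(c)>5:
            u=c[:,0].mean(0);oo,qq=ray(d,*u);P=oo+qq*(((o-oo)@n+4)/(qq@n));print(nm,u.round(1),(R.T@(P-o)).round(1))
P,err=tri(t,(16,185.8),s,(444.3,249.3));l=R.T@(P-o);print("tip",P.round(1),err,l.round(1),"ang",np.pi-np.arctan2(l[2]-38,l[1]-110), np.hypot(l[2]-38,l[1]-110))
a=onz(t,281.3,195.5,32);b=onz(t,288.2,230,32);print("ch ax",a.round(1),b.round(1),np.degrees(np.arctan2(*(a-b)[[1,0]])))
ob=r.get_obs();print(ob["ee_pos"],ob["orientation"],ob["time"],ob["opening"])
from scipy.spatial.transform import Rotation as Ro
w=ob["orientation"];print(Ro.from_quat([w[1],w[2],w[3],w[0]]).as_matrix().round(2))
E
```

```text
6140.5
[[83.1, 128.2], [201.7, 155.3], [193.7, 209.4], [85.6, 184.4]]
[[712.  317.3 109.5]
 [636.4  26.8 109.5]
 [510.1  59.5  34.5]
 [582.8 338.8  34.5]] [np.float64(150.9), np.float64(300.2), np.float64(150.5), np.float64(288.6)]
O [610.3 185.6  72. ] yaw -14.58294476756555 -11.994343969160576
t [137.8 189.3] [-52.9   2.1   4. ]
t [147.7 182.7] [-28.4 -21.9   4. ]
t [176.7 183.6] [-12.4 -95.8   4. ]
t [130.7 178.9] [-28.8  22.6   4. ]
t [149.6 161.7] [ 29.3 -21.6   4. ]
t [132.5 157.7] [29.6 22.3  4. ]
t [ 96. 163.] [ -7.1 114.6   4. ]
s [356.4 295.7] [-24.7 102.6   4. ]
s [320.  274.5] [32.9 27.9  4. ]
s [333.7 269.3] [-41.4  12.3   4. ]
s [322.3 262. ] [-24.5 -15.5   4. ]
s [308.  262.5] [ 34.2 -14.6   4. ]
s [297.9 240.4] [ -13.4 -102.7    4. ]
tip [554.  401.3 253.4] 3.6503764492560458 [ -3.6 194.6 211.5] ang 2.0244167152536083 193.0310521957737
ch ax [ 540.1 -166.9   32. ] [ 450.7 -181.8   32. ] 9.469972494807642
[ 189.40341529 -542.65473735  230.06103876] [-3.82117299e-04  9.85938159e-01  1.67110146e-01 -2.25817703e-05] 0.3 94.3166643984575
[[ 0.94  0.33 -0.  ]
 [ 0.33 -0.94  0.  ]
 [ 0.   -0.   -1.  ]]
```

```bash
python3 -m pendant '[{"jaw":1,"dx":0.019,"dy":0.023,"dz":0,"yaw":-1.2},{"jaw":1,"dx":0.019,"dy":0.023,"dz":0,"yaw":-1.2},{"jaw":1,"dx":0.019,"dy":0.023,"dz":0,"yaw":-1.2},{"jaw":1,"dx":0.019,"dy":0.023,"dz":0,"yaw":-1.2},{"jaw":1,"dx":0.019,"dy":0.023,"dz":0,"yaw":-1.2},{"jaw":1,"dx":0.019,"dy":0.023,"dz":0,"yaw":-1.2},{"jaw":1,"dx":0.019,"dy":0.023,"dz":0,"yaw":-1.2},{"jaw":1,"dx":0.019,"dy":0.023,"dz":0,"yaw":-1.2}]'
python3 -m pendant '[{"jaw":1,"dx":0.019,"dy":0.023,"dz":-0.01},{"jaw":1,"dx":0.019,"dy":0.023,"dz":-0.01},{"jaw":1,"dx":0.019,"dy":0.023,"dz":-0.01},{"jaw":1,"dx":0.019,"dy":0.023,"dz":-0.01},{"jaw":1,"dx":0.019,"dy":0.023,"dz":-0.01},{"jaw":1,"dx":0.019,"dy":0.023,"dz":-0.02},{"jaw":1,"dx":0.019,"dy":0.023,"dz":-0.02},{"jaw":1,"dx":0.019,"dy":0.023,"dz":-0.02}]'
python3 -m pendant '[{"jaw":1},{"jaw":1}]'
```

```text
time: 0.97
ee_pos: [342.1, -357.7, 230.5]
orientation: [0.0, 0.997, 0.083, 0.0]
ft_force: [0.4, -0.3, -0.3]
opening: 93.8
gripper_force: 0.0validation failed for argument at $[0]...
validation failed for argument at $[0]...
```

```bash
python3 -m pendant '[{"jaw":1,"dx":0.019,"dy":0.023,"dz":-0.01,"yaw":0},{"jaw":1,"dx":0.019,"dy":0.023,"dz":-0.01,"yaw":0},{"jaw":1,"dx":0.019,"dy":0.023,"dz":-0.01,"yaw":0},{"jaw":1,"dx":0.019,"dy":0.023,"dz":-0.01,"yaw":0},{"jaw":1,"dx":0.019,"dy":0.023,"dz":-0.01,"yaw":0},{"jaw":1,"dx":0.019,"dy":0.023,"dz":-0.02,"yaw":0},{"jaw":1,"dx":0.019,"dy":0.023,"dz":-0.02,"yaw":0},{"jaw":1,"dx":0.02,"dy":0.022,"dz":-0.02,"yaw":0}]'
python3 -m pendant '[{"jaw":1,"dx":0,"dy":0,"dz":0,"yaw":0},{"jaw":1,"dx":0,"dy":0,"dz":0,"yaw":0}]'
```

```text
time: 1.63
ee_pos: [495.3, -174.6, 120.0]
orientation: [0.0, 0.996, 0.084, 0.0]
ft_force: [0.3, -0.4, 0.1]
opening: 93.9
gripper_force: 0.0
time: 1.8
ee_pos: [493.9, -174.3, 118.9]
orientation: [-0.001, 0.996, 0.086, -0.002]
ft_force: [-0.3, -0.1, 0.3]
opening: 94.0
gripper_force: 0.0
```

```bash
python3 -m pendant '[{"jaw":1,"dx":0,"dy":0,"dz":-0.025,"yaw":0},{"jaw":1,"dx":0,"dy":0,"dz":-0.025,"yaw":0},{"jaw":1,"dx":0,"dy":0,"dz":-0.02,"yaw":0},{"jaw":1,"dx":0,"dy":0,"dz":-0.014,"yaw":0},{"jaw":1,"dx":0,"dy":0,"dz":0,"yaw":0}]'
python3 -m pendant '[{"jaw":-1,"dx":0,"dy":0,"dz":0,"yaw":0},{"jaw":-1,"dx":0,"dy":0,"dz":0,"yaw":0},{"jaw":-1,"dx":0,"dy":0,"dz":0,"yaw":0},{"jaw":-1,"dx":0,"dy":0,"dz":0,"yaw":0},{"jaw":-1,"dx":0,"dy":0,"dz":0,"yaw":0},{"jaw":-1,"dx":0,"dy":0,"dz":0,"yaw":0},{"jaw":-1,"dx":0,"dy":0,"dz":0,"yaw":0},{"jaw":-1,"dx":0,"dy":0,"dz":0,"yaw":0}]'
python3 -m pendant '[{"jaw":-1,"dx":0,"dy":0,"dz":0,"yaw":0},{"jaw":-1,"dx":0,"dy":0,"dz":0,"yaw":0},{"jaw":-1,"dx":0,"dy":0,"dz":0,"yaw":0},{"jaw":-1,"dx":0,"dy":0,"dz":0,"yaw":0}]'
```

```text
time: 2.22
ee_pos: [492.0, -176.2, 34.5]
orientation: [-0.001, 0.997, 0.083, -0.002]
ft_force: [-0.8, 0.5, -0.9]
opening: 94.1
gripper_force: 0.0
time: 2.88
ee_pos: [494.5, -175.8, 36.6]
orientation: [0.0, 0.996, 0.084, 0.0]
ft_force: [-0.4, 0.5, 0.6]
opening: 44.0
gripper_force: 0.0
time: 3.22
ee_pos: [494.4, -175.6, 36.4]
orientation: [-0.0, 0.996, 0.084, -0.0]
ft_force: [-0.5, -0.2, 0.0]
opening: 30.0
gripper_force: 30.0
```

```bash
python3 -m pendant '[{"jaw":-1,"dx":0,"dy":0,"dz":0.02,"yaw":0},{"jaw":-1,"dx":0,"dy":0,"dz":0.03,"yaw":0},{"jaw":-1,"dx":0,"dy":0,"dz":0.035,"yaw":0},{"jaw":-1,"dx":0,"dy":0,"dz":0.035,"yaw":0},{"jaw":-1,"dx":0.007,"dy":0.023,"dz":0.03,"yaw":-2},{"jaw":-1,"dx":0.007,"dy":0.023,"dz":0.02,"yaw":-2},{"jaw":-1,"dx":0.007,"dy":0.023,"dz":0.01,"yaw":-2},{"jaw":-1,"dx":0.007,"dy":0.023,"dz":0,"yaw":-2}]'
python3 -m pendant '[{"jaw":-1,"dx":0.007,"dy":0.023,"dz":0,"yaw":-2},{"jaw":-1,"dx":0.007,"dy":0.023,"dz":0,"yaw":-2},{"jaw":-1,"dx":0.007,"dy":0.023,"dz":0,"yaw":-2},{"jaw":-1,"dx":0.007,"dy":0.023,"dz":0,"yaw":-2},{"jaw":-1,"dx":0.007,"dy":0.023,"dz":0,"yaw":-2},{"jaw":-1,"dx":0.007,"dy":0.023,"dz":0,"yaw":-2},{"jaw":-1,"dx":0.007,"dy":0.023,"dz":0,"yaw":-2},{"jaw":-1,"dx":0.007,"dy":0.023,"dz":0,"yaw":-2}]'
python3 -m pendant '[{"jaw":-1,"dx":0.007,"dy":0.023,"dz":0,"yaw":0},{"jaw":-1,"dx":0.007,"dy":0.022,"dz":0,"yaw":0},{"jaw":-1,"dx":0.007,"dy":0.021,"dz":0,"yaw":0},{"jaw":-1,"dx":0.007,"dy":0.02,"dz":0,"yaw":0},{"jaw":-1,"dx":0,"dy":0,"dz":0,"yaw":0},{"jaw":-1,"dx":0,"dy":0,"dz":0,"yaw":0}]'
python3 - <<'E'
from h import *
s=cam("scene");t=cam("top")
print(r.get_obs()["ee_pos"],r.get_obs()["orientation"])
a=cv2.resize(s["image"][110:330,220:440],(400,400),interpolation=cv2.INTER_CUBIC);b=cv2.resize(t["image"][100:260,60:220],(400,400),interpolation=cv2.INTER_CUBIC)
cv2.imwrite("pics/2.png",np.hstack([a,b]))
E
```

```text
time: 3.88
ee_pos: [524.6, -83.8, 220.0]
orientation: [0.001, 1.0, 0.013, 0.003]
ft_force: [0.7, -0.7, -1.9]
opening: 29.8
gripper_force: 30.0
time: 4.55
ee_pos: [578.3, 101.2, 215.7]
orientation: [0.0, 0.992, -0.126, -0.001]
ft_force: [0.9, 0.2, -2.0]
opening: 29.6
gripper_force: 30.0
time: 5.05
ee_pos: [606.1, 186.8, 215.4]
orientation: [0.001, 0.992, -0.124, -0.001]
ft_force: [-0.2, 0.4, -0.9]
opening: 29.9
gripper_force: 30.0
[605.96276172 185.37769905 215.76547161] [ 5.53459025e-04  9.92143897e-01 -1.25099181e-01 -6.13603688e-04]
```

View pics/2.png

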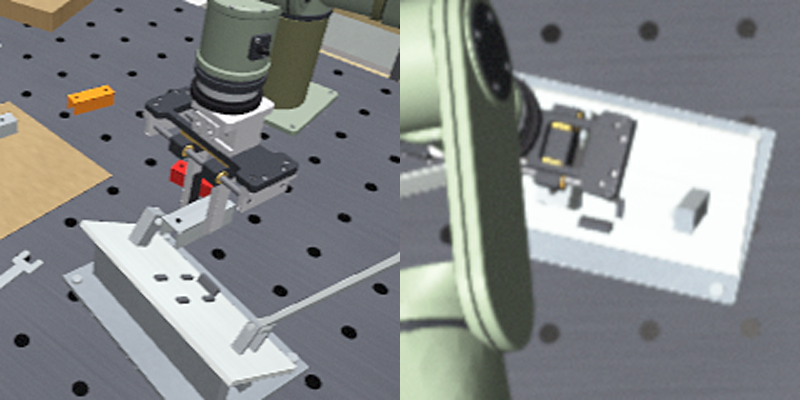

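The channel is held level over the fixture, with the top view partly hidden by the arm. I overlay the predicted channel and rail outlines in the scene view to check the relative alignment.

Run:
```python
from deck import *
s=cam("scene");k=4;x0,y0=270,180
im=cv2.resize(s["image"][y0:y0+150,x0:x0+130],None,fx=k,fy=k,interpolation=cv2.INTER_CUBIC)
def poly(P,col):
    q=np.array([(proj(s,p)-[x0,y0]+.5)*k for p in P]);cv2.polylines(im,[q.round().astype(np.int32)],True,col,1)
e=np.array(r.get_obs()["ee_pos"]);w=r.get_obs()["orientation"];ya=2*np.arctan2(w[2],w[1])
c,sn=np.cos(ya),np.sin(ya)
poly([e+[c*a-sn*b,sn*a+c*b,-4] for a,b in((45,15),(45,-15),(-45,-15),(-45,15))],(0,0,255))
O=np.array([611,186,72.]);R=rot(np.radians(-14.6))
poly([O+R@[a,b,0] for a,b in((75,150),(75,-150),(-75,-150),(-75,150))],(255,0,0))
for sx in(29,-29):
  for sy in(22,-22): poly([O+R@[sx+a,sy+b,5] for a,b in((7,4),(7,-4),(-7,-4),(-7,4))],(0,160,0))
cv2.imwrite("pics/3.png",im)
```

```text
(no output)
```

View pics/3.png

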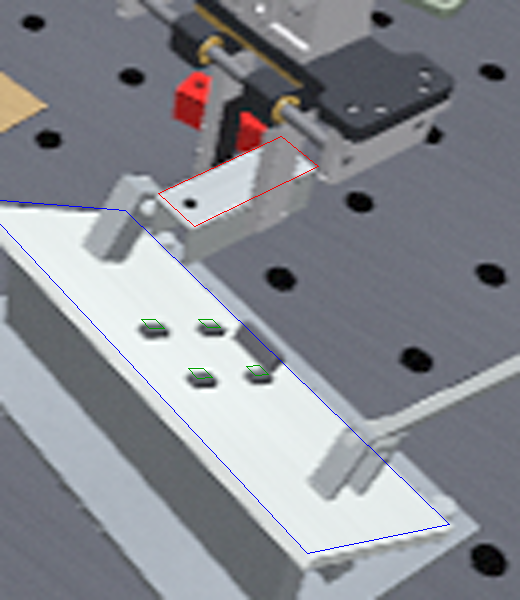

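The prediction matches the channel within a pixel. The rails sit about 1 px lower than predicted, so I shift about 2 mm left before lowering.

```bash
python3 -m pendant '[{"jaw":-1,"dx":0.001,"dy":0.002,"dz":-0.02,"yaw":0},{"jaw":-1,"dx":0,"dy":0,"dz":-0.025,"yaw":0},{"jaw":-1,"dx":0,"dy":0,"dz":-0.02,"yaw":0},{"jaw":-1,"dx":0,"dy":0,"dz":-0.014,"yaw":0},{"jaw":-1,"dx":0,"dy":0,"dz":0,"yaw":0}]'
python3 -m pendant '[{"jaw":-1,"dx":0,"dy":0,"dz":-0.004,"yaw":0},{"jaw":-1,"dx":0,"dy":0,"dz":-0.003,"yaw":0},{"jaw":-1,"dx":0,"dy":0,"dz":-0.003,"yaw":0}]'
python3 -m pendant '[{"jaw":-1,"dx":0,"dy":0,"dz":-0.003,"yaw":0},{"jaw":-1,"dx":0,"dy":0,"dz":-0.003,"yaw":0}]'
```

```text
time: 5.62
ee_pos: [604.3, 186.3, 133.1]
orientation: [0.001, 0.992, -0.126, -0.004]
ft_force: [-1.0, -0.5, -2.0]
opening: 29.5
gripper_force: 30.0
time: 5.87
ee_pos: [608.6, 187.8, 129.5]
orientation: [-0.0, 0.992, -0.125, 0.001]
ft_force: [-3.6, 0.1, 6.7]
opening: 30.1
gripper_force: 30.0
time: 6.03
ee_pos: [608.0, 188.1, 124.1]
orientation: [-0.0, 0.992, -0.125, 0.001]
ft_force: [-5.1, -1.7, 6.1]
opening: 30.0
gripper_force: 30.0
```

```bash
python3 -m pendant '[{"jaw":-1,"dx":0,"dy":0,"dz":-0.003,"yaw":0},{"jaw":-1,"dx":0,"dy":0,"dz":-0.003,"yaw":0},{"jaw":-1,"dx":0,"dy":0,"dz":0,"yaw":0}]'
python3 -m pendant '[{"jaw":-1,"dx":0,"dy":0,"dz":-0.003,"yaw":0},{"jaw":-1,"dx":0,"dy":0,"dz":-0.002,"yaw":0},{"jaw":-1,"dx":0,"dy":0,"dz":0,"yaw":0}]'
python3 -m pendant '[{"jaw":-1,"dx":0,"dy":0,"dz":-0.002,"yaw":0},{"jaw":-1,"dx":0,"dy":0,"dz":0,"yaw":0},{"jaw":-1,"dx":0,"dy":0,"dz":0,"yaw":0}]'
python3 - <<'E'
from h import *
s=cam("scene")
cv2.imwrite("pics/4.png",cv2.resize(s["image"][190:320,260:400],None,fx=4,fy=4,interpolation=cv2.INTER_CUBIC))
E
```

```text
time: 6.28
ee_pos: [607.6, 188.1, 117.3]
orientation: [-0.0, 0.992, -0.125, 0.0]
ft_force: [-3.7, -0.2, 3.7]
opening: 29.6
gripper_force: 30.0
time: 6.53
ee_pos: [607.8, 188.1, 112.1]
orientation: [-0.0, 0.992, -0.125, 0.001]
ft_force: [-3.6, 0.2, 5.2]
opening: 29.8
gripper_force: 30.0
time: 6.78
ee_pos: [607.9, 188.0, 110.0]
orientation: [-0.0, 0.992, -0.125, 0.001]
ft_force: [-4.4, -0.3, 5.2]
opening: 29.7
gripper_force: 30.0
```

View pics/4.png

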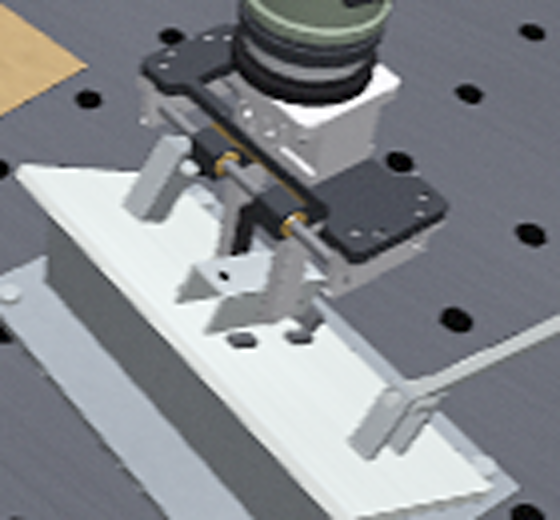

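The channel has pivoted to lie along the slope between the post (160,180) and the left rails (240,340) and (300,335). I lower it the last few mm.

```bash
python3 -m pendant '[{"jaw":-1,"dx":0,"dy":0,"dz":-0.002,"yaw":0},{"jaw":-1,"dx":0,"dy":0,"dz":0,"yaw":0}]'
python3 -m pendant '[{"jaw":-1,"dx":0,"dy":0,"dz":-0.002,"yaw":0},{"jaw":-1,"dx":0,"dy":0,"dz":0,"yaw":0}]'
```

```text
time: 7.0
ee_pos: [608.1, 188.0, 107.7]
orientation: [-0.0, 0.992, -0.125, 0.001]
ft_force: [-4.2, -0.5, 4.2]
opening: 30.0
gripper_force: 30.0
time: 7.17
ee_pos: [608.3, 187.9, 105.8]
orientation: [-0.0, 0.992, -0.125, 0.001]
ft_force: [-2.5, -1.0, 5.3]
opening: 30.2
gripper_force: 30.0
```

```bash
python3 -m pendant '[{"jaw":-1,"dx":0,"dy":0,"dz":-0.001,"yaw":0},{"jaw":-1,"dx":0,"dy":0,"dz":0,"yaw":0}]'
python3 -m pendant '[{"jaw":-1,"dx":0,"dy":0,"dz":-0.001,"yaw":0},{"jaw":-1,"dx":0,"dy":0,"dz":0,"yaw":0}]'
```

```text
time: 7.33
ee_pos: [608.3, 187.9, 104.9]
orientation: [0.0, 0.992, -0.125, 0.001]
ft_force: [-3.9, -2.1, 5.1]
opening: 29.8
gripper_force: 30.0
time: 7.5
ee_pos: [608.4, 187.8, 103.9]
orientation: [0.0, 0.992, -0.125, 0.001]
ft_force: [-2.8, -0.8, 5.1]
opening: 29.6
gripper_force: 30.0
```

```bash
python3 -m pendant '[{"jaw":-1,"dx":0,"dy":0,"dz":-0.0015,"yaw":0},{"jaw":-1,"dx":0,"dy":0,"dz":0,"yaw":0}]'
python3 -m pendant '[{"jaw":-0.1,"dx":0,"dy":0,"dz":0,"yaw":0},{"jaw":-0.1,"dx":0,"dy":0,"dz":0,"yaw":0},{"jaw":-0.1,"dx":0,"dy":0,"dz":0,"yaw":0},{"jaw":-0.1,"dx":0,"dy":0,"dz":0,"yaw":0},{"jaw":-0.1,"dx":0,"dy":0,"dz":0,"yaw":0}]'
python3 - <<'E'
from h import *
s=cam("scene")
cv2.imwrite("pics/5.png",cv2.resize(s["image"][200:310,270:390],None,fx=5,fy=5,interpolation=cv2.INTER_CUBIC))
E
```

```text
time: 7.67
ee_pos: [608.6, 187.9, 102.6]
orientation: [0.0, 0.992, -0.125, 0.001]
ft_force: [-3.3, -0.7, 5.5]
opening: 29.8
gripper_force: 30.0
time: 8.08
ee_pos: [607.5, 188.2, 100.7]
orientation: [-0.0, 0.992, -0.125, -0.0]
ft_force: [-0.5, 0.0, 0.0]
opening: 42.0
gripper_force: 0.0
```

View pics/5.png

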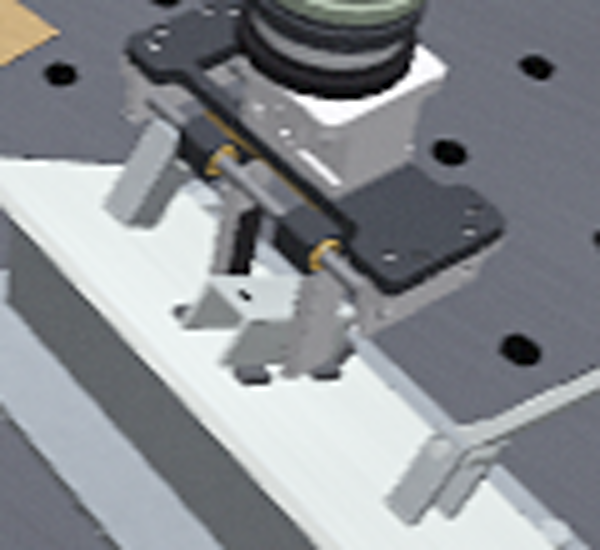

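The channel sits between the rails, with a rail visible on each side at (182,312) and (250,375). I lift off, close the fingers, and go behind the upper end to push it down to the stop.

```bash
python3 -m pendant '[{"jaw":-0.1,"dx":0,"dy":0,"dz":0.01,"yaw":0},{"jaw":-0.1,"dx":0,"dy":0,"dz":0.02,"yaw":0},{"jaw":-0.1,"dx":0,"dy":0,"dz":0.03,"yaw":0},{"jaw":-1,"dx":0,"dy":0,"dz":0.015,"yaw":0},{"jaw":-1,"dx":0.025,"dy":-0.006,"dz":0,"yaw":0},{"jaw":-1,"dx":0.03,"dy":-0.008,"dz":0,"yaw":0},{"jaw":-1,"dx":0,"dy":0,"dz":0,"yaw":0},{"jaw":-1,"dx":0,"dy":0,"dz":0,"yaw":0}]'
python3 -m pendant '[{"jaw":-1,"dx":0,"dy":0,"dz":-0.01,"yaw":0},{"jaw":-1,"dx":0,"dy":0,"dz":-0.015,"yaw":0},{"jaw":-1,"dx":0,"dy":0,"dz":-0.01,"yaw":0},{"jaw":-1,"dx":0,"dy":0,"dz":-0.005,"yaw":0},{"jaw":-1,"dx":0,"dy":0,"dz":0,"yaw":0},{"jaw":-1,"dx":0,"dy":0,"dz":0,"yaw":0}]'
```

```text
time: 8.8
ee_pos: [663.3, 173.6, 176.2]
orientation: [-0.0, 0.992, -0.126, 0.0]
ft_force: [0.5, -0.1, -0.4]
opening: 12.4
gripper_force: 0.0
time: 9.3
ee_pos: [661.8, 174.3, 135.5]
orientation: [0.0, 0.992, -0.125, -0.001]
ft_force: [-0.2, 0.9, -0.4]
opening: 0.2
gripper_force: 0.0
```

```bash
python3 -m pendant '[{"jaw":-1,"dx":-0.0034,"dy":0.0009,"dz":-0.002,"yaw":0},{"jaw":-1,"dx":-0.0034,"dy":0.0009,"dz":-0.002,"yaw":0},{"jaw":-1,"dx":0,"dy":0,"dz":0,"yaw":0}]'
python3 -m pendant '[{"jaw":-1,"dx":-0.0017,"dy":0.00045,"dz":-0.001,"yaw":0},{"jaw":-1,"dx":0,"dy":0,"dz":0,"yaw":0}]'
python3 -m pendant '[{"jaw":-1,"dx":-0.0017,"dy":0.00045,"dz":-0.001,"yaw":0},{"jaw":-1,"dx":0,"dy":0,"dz":0,"yaw":0}]'
```

```text
time: 9.55
ee_pos: [655.0, 176.3, 132.1]
orientation: [-0.0, 0.992, -0.125, -0.0]
ft_force: [-0.4, 0.8, -1.0]
opening: 0.4
gripper_force: 0.0
time: 9.72
ee_pos: [653.7, 176.5, 131.1]
orientation: [-0.0, 0.992, -0.125, 0.0]
ft_force: [-0.3, -0.5, -0.0]
opening: 0.5
gripper_force: 0.0
time: 9.88
ee_pos: [652.0, 176.9, 129.9]
orientation: [-0.0, 0.992, -0.125, -0.0]
ft_force: [-0.8, 0.4, -0.6]
opening: 0.6
gripper_force: 0.0
```

```bash
python3 -m pendant '[{"jaw":-1,"dx":-0.0013,"dy":0.00033,"dz":-0.00075,"yaw":0},{"jaw":-1,"dx":0,"dy":0,"dz":0,"yaw":0}]'
python3 -m pendant '[{"jaw":-1,"dx":-0.0013,"dy":0.00033,"dz":-0.00075,"yaw":0},{"jaw":-1,"dx":0,"dy":0,"dz":0,"yaw":0}]'
```

```text
time: 10.05
ee_pos: [650.7, 177.2, 129.0]
orientation: [0.0, 0.992, -0.125, -0.0]
ft_force: [-0.2, 0.6, -0.2]
opening: 0.7
gripper_force: 0.0
time: 10.22
ee_pos: [649.4, 177.5, 128.3]
orientation: [0.0, 0.992, -0.125, -0.0]
ft_force: [-0.5, -0.5, 0.3]
opening: 0.4
gripper_force: 0.0
```

```bash
python3 -m pendant '[{"jaw":-1,"dx":-0.0013,"dy":0.00033,"dz":-0.00075,"yaw":0},{"jaw":-1,"dx":0,"dy":0,"dz":0,"yaw":0}]'
python3 -m pendant '[{"jaw":-1,"dx":-0.0013,"dy":0.00033,"dz":-0.00075,"yaw":0},{"jaw":-1,"dx":0,"dy":0,"dz":0,"yaw":0}]'
python3 - <<'E'
from h import *
s=cam("scene")
cv2.imwrite("pics/6.png",cv2.resize(s["image"][190:310,270:390],None,fx=5,fy=5,interpolation=cv2.INTER_CUBIC))
E
```

```text
time: 10.38
ee_pos: [648.1, 177.8, 127.5]
orientation: [0.0, 0.992, -0.125, -0.0]
ft_force: [-0.1, 0.3, -0.3]
opening: 0.6
gripper_force: 0.1
time: 10.55
ee_pos: [647.2, 178.0, 127.1]
orientation: [0.0, 0.992, -0.125, 0.0]
ft_force: [-0.2, -1.3, -0.9]
opening: 0.5
gripper_force: 1.3
```

View pics/6.png

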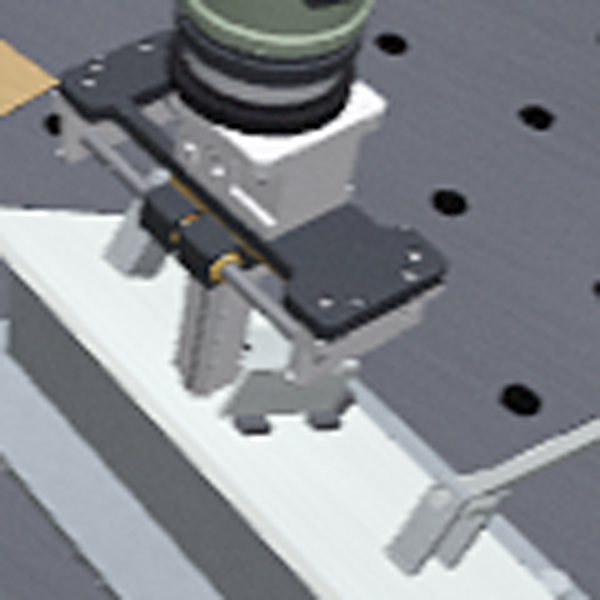

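The channel appears to sit down at the stop near (350,370), with a small gap between the fingers and its upper end. I creep on until contact.

```bash
python3 -m pendant '[{"jaw":-1,"dx":-0.0013,"dy":0.00033,"dz":-0.00075,"yaw":0},{"jaw":-1,"dx":0,"dy":0,"dz":0,"yaw":0}]'
python3 -m pendant '[{"jaw":-1,"dx":-0.0008,"dy":0.0002,"dz":-0.0005,"yaw":0},{"jaw":-1,"dx":0,"dy":0,"dz":0,"yaw":0}]'
```

```text
time: 10.77
ee_pos: [646.6, 178.3, 126.8]
orientation: [-0.0, 0.992, -0.125, 0.001]
ft_force: [1.7, -0.9, 0.1]
opening: 0.2
gripper_force: 2.6
time: 10.93
ee_pos: [646.2, 178.4, 126.7]
orientation: [-0.0, 0.992, -0.125, 0.002]
ft_force: [3.7, -1.3, 2.6]
opening: 0.3
gripper_force: 3.4
```

```bash
python3 -m pendant '[{"jaw":-1,"dx":-0.0013,"dy":0.00033,"dz":-0.00075,"yaw":0},{"jaw":-1,"dx":0,"dy":0,"dz":0,"yaw":0},{"jaw":-1,"dx":0,"dy":0,"dz":0,"yaw":0}]'
python3 -m pendant '[{"jaw":-1,"dx":-0.0013,"dy":0.00033,"dz":-0.00075,"yaw":0},{"jaw":-1,"dx":0,"dy":0,"dz":0,"yaw":0},{"jaw":-1,"dx":0,"dy":0,"dz":0,"yaw":0}]'
```

```text
time: 11.18
ee_pos: [645.5, 178.7, 126.4]
orientation: [-0.0, 0.992, -0.125, 0.002]
ft_force: [5.2, -1.9, 3.7]
opening: 0.5
gripper_force: 5.9
time: 11.43
ee_pos: [645.2, 178.8, 126.4]
orientation: [-0.0, 0.992, -0.125, 0.004]
ft_force: [5.8, -3.0, 4.3]
opening: 0.4
gripper_force: 6.6
```

The channel is snug: the arm stopped moving under about 8 N of push. Next I compute keeper-swing waypoints.

```bash
python3 -m pendant '[{"jaw":-1,"dx":0.006,"dy":-0.0015,"dz":0.0035,"yaw":0},{"jaw":-1,"dx":0.008,"dy":-0.002,"dz":0.0045,"yaw":0},{"jaw":-1,"dx":0.008,"dy":-0.002,"dz":0.0045,"yaw":0},{"jaw":-1,"dx":0,"dy":0,"dz":0.03,"yaw":0},{"jaw":-1,"dx":0,"dy":0,"dz":0.04,"yaw":0},{"jaw":-1,"dx":0,"dy":0,"dz":0.04,"yaw":0},{"jaw":-1,"dx":0,"dy":0,"dz":0.04,"yaw":0},{"jaw":-1,"dx":0,"dy":0,"dz":0.025,"yaw":0}]'
cat > wp.py <<'E'
from deck import *
O=np.array([611,186.5,72.]);R=rot(np.radians(-14.6))
def tcp(a,gap=0):
    L=np.interp(a,[.4,1.2],[165,150])
    if a>np.pi/2: y=110-190*np.cos(a)+4*np.sin(a);z=38+150.
    else: y=110-L*np.cos(a)+4*np.sin(a);z=38+L*np.sin(a)+4*np.cos(a)
    # tip rides 30 deg off the bar: centre stands 4 proud so its uphill edge touches once pressing
    k=np.interp(a,[0,1.57],[1,0])
    dx=10*(1-k)-3*k   # finger leans through the bar at the contact height while pushing its side
    return O+R@[dx-(10*(1-k) if a<=np.pi/2 else 0)*0,y+12.5+gap,z+4*k]+[0,0,25]
E
python3 - <<'E'
from wp import *
import numpy as np
P=tcp(2.02,18);print("now",np.round(r.get_obs()["ee_pos"],1),"appr",P.round(1))
for a in (2.02,1.9,1.8,1.7,1.57,1.45,1.3,1.15,1,.85,.7,.55,.4,.3,.2,.12,.04,0):
    Q=tcp(a);print(a,Q.round(1),"d",(Q-P).round(1));P=Q
s=cam("scene");cv2.imwrite("pics/7.png",cv2.resize(s["image"][190:310,270:390],None,fx=5,fy=5,interpolation=cv2.INTER_CUBIC))
E
```

```text
time: 12.1
ee_pos: [666.1, 174.0, 317.0]
orientation: [-0.001, 0.992, -0.125, 0.003]
ft_force: [1.7, 0.4, 1.5]
opening: 0.5
gripper_force: 0.0
now [666.1 174.  317. ] appr [585.5 427.3 264.8]
2.02 [581.  409.9 264.8] d [ -4.5 -17.4   0. ]
1.9 [575.7 389.7 264.8] d [ -5.3 -20.2   0. ]
1.8 [571.2 372.1 264.8] d [ -4.6 -17.6   0. ]
1.7 [566.5 354.1 264.8] d [ -4.7 -18.    0. ]
1.57 [560.3 330.3 264.8] d [ -6.2 -23.8   0. ]
1.45 [555.1 313.1 264.1] d [ -5.2 -17.2  -0.8]
1.3 [550.1 291.5 260.5] d [ -5.  -21.6  -3.6]
1.15 [546.4 270.  254.8] d [ -3.7 -21.5  -5.7]
1 [543.5 248.3 247.7] d [ -2.9 -21.7  -7.1]
0.85 [542.5 227.3 237.7] d [ -1.  -21.1 -10.1]
0.7 [543.5 207.4 224.8] d [  1.  -19.9 -12.9]
0.55 [546.5 189.2 209.3] d [  3.  -18.2 -15.5]
0.4 [551.5 173.1 191.5] d [  5.  -16.  -17.8]
0.3 [556.6 165.6 178. ] d [  5.1  -7.6 -13.5]
0.2 [562.4 159.5 164. ] d [  5.7  -6.1 -13.9]
0.12 [567.4 155.7 152.7] d [  5.   -3.8 -11.4]
0.04 [572.7 152.9 141.1] d [  5.4  -2.8 -11.5]
0 [575.5 151.8 135.3] d [ 2.8 -1.  -5.8]
```

View pics/7.png

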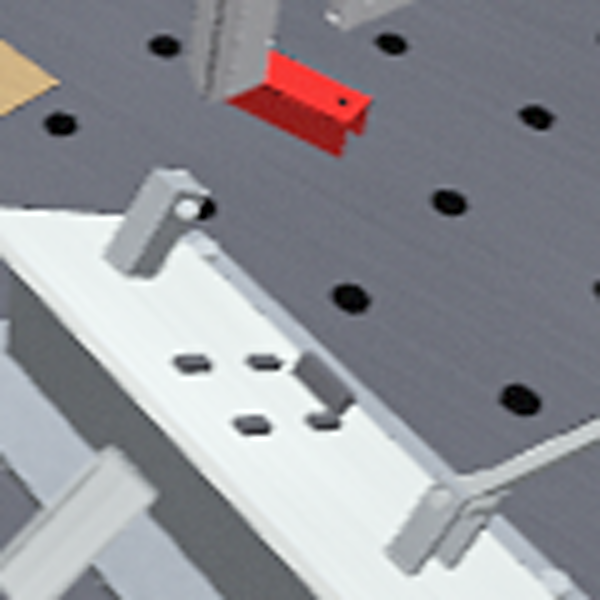

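The channel is gone from the deck. It jammed on the fingertips and was pulled off; it now shows at crop (80,530), scene (286,296), behind the deck's upper edge. I will use numbers only from here. First I settle and locate it by differencing against the first pictures.

```bash
python3 -m pendant '[{"jaw":-1,"dx":-0.02,"dy":-0.03,"dz":0.01,"yaw":0},{"jaw":-1,"dx":-0.02,"dy":-0.04,"dz":0,"yaw":0},{"jaw":-1,"dx":-0.02,"dy":-0.04,"dz":0,"yaw":0},{"jaw":-1,"dx":-0.02,"dy":-0.04,"dz":0,"yaw":0},{"jaw":-1,"dx":-0.02,"dy":-0.04,"dz":0,"yaw":0},{"jaw":-1,"dx":-0.02,"dy":-0.04,"dz":0,"yaw":0},{"jaw":-1,"dx":0,"dy":-0.04,"dz":0,"yaw":0},{"jaw":-1,"dx":0,"dy":-0.04,"dz":0,"yaw":0}]'
cat > df.py <<'E'
from deck import *
def diff(n,d,th=30):
    a=cv2.imread(f"pics/{n}0.png").astype(int);m=(abs(a-d["image"].astype(int)).max(2)>th).astype(np.uint8)
    m=cv2.morphologyEx(m,cv2.MORPH_OPEN,np.ones((2,2)))
    return m,[c for c in cv2.findContours(m,cv2.RETR_EXTERNAL,cv2.CHAIN_APPROX_NONE)[0] if cv2.contourArea(c)>40]
E
python3 - <<'E'
from df import *
for n in("top","scene"):
    d=cam(n);m,cs=diff(n,d);cv2.imwrite(f"pics/{n}8.png",d["image"])
    for c in cs:
        R=cv2.minAreaRect(c);e=cv2.approxPolyDP(c,1.5,True)[:,0]
        print(n,cv2.contourArea(c),np.round(R[0]),np.round(R[1]),"z0",onz(d,*R[0],0).round(0)[:2],d["image"][int(R[0][1]),int(R[0][0])],e.tolist() if len(e)<12 else len(e))
E
```

```text
time: 12.82
ee_pos: [550.3, -124.1, 321.8]
orientation: [-0.0, 0.992, -0.125, 0.0]
ft_force: [-0.2, -1.1, 0.6]
opening: 0.1
gripper_force: 0.0
top 1852.0 [477. 362.] [42. 68.] z0 [ 102. -654.] [108 165 206] 20
top 49.5 [493. 342.] [12.  6.] z0 [ 151. -698.] [101  94  94] [[488, 338], [489, 343], [492, 345], [499, 343]]
top 413.0 [132. 121.] [13. 38.] z0 [757. 228.] [222 221 212] [[151, 119], [148, 114], [121, 116], [114, 118], [115, 129], [151, 125]]
top 26472.0 [228. 258.] [115. 309.] z0 [381. -22.] [204 230 219] 76
scene 733.0 [297. 331.] [45. 19.] z0 [744. 227.] [216 210 202] [[283, 313], [277, 320], [279, 324], [276, 328], [311, 350], [316, 342], [316, 335], [309, 328]]
scene 281.0 [246. 199.] [13. 28.] z0 [ 481. -182.] [132 177 204] [[258, 191], [250, 188], [235, 201], [235, 208], [241, 205], [243, 212], [257, 198]]
scene 83.5 [393. 110.] [19. 10.] z0 [-487. -149.] [68 77 72] 12
scene 46.5 [391.  92.] [ 9. 10.] z0 [-684. -257.] [144 160 148] [[396, 87], [386, 93], [393, 93], [395, 96]]
scene 5728.5 [439.  64.] [ 63. 149.] z0 [-1283.  -241.] [ 92 103  95] 54
scene 4819.5 [373.  68.] [ 51. 136.] z0 [-931. -492.] [88 79 80] 64
scene 130.5 [312.   3.] [ 6. 30.] z0 [-2091. -1773.] [ 97 110 100] [[297, 6], [322, 4], [327, 0], [303, 0], [302, 5], [301, 0], [297, 0]]
scene 4432.0 [245.  61.] [ 77. 138.] z0 [ -470. -1102.] [43 38 39] 66
```

Run:
```python
from df import *
for n,(y0,y1,x0,x1) in(("top",(111,132,112,155)),("scene",(310,353,273,320))):
    g=cv2.cvtColor(cv2.imread(f"pics/{n}8.png"),cv2.COLOR_BGR2GRAY)[y0:y1,x0:x1]
    print(n);print("\n".join("".join("0123456789abcdefghijklmnopqrstuvwxyz"[v//10] for v in row) for row in g))
```

```text
top
aa998644344689999999999999aa9a999a9a9999aa9
9999754433347999aa99999a9a9aaaaabbba99999a9
999964333334799a99a9aaaabbcdeefhhihdaa99aa9
9999744333458aaaabccdefghiijjjkllllfaa99999
a99a96567779deefhhiijjkklllllllllllfdcaa999
abbcdcbdghhiijjklllllllllmlllllllllhhfba999
bgiijjjjllllllllllllllllllllllllllljkhc9999
bilmllllllmmllmlllllllllllllllllllljkicaa99
billllllllllmlllllllllllllllllllllljkjda999
agkllllllllllllllllllllllmmmmmmlmmljkkeaaaa
afklllllllllllmllllmlmmmmmmlmlmllmljkkea999
afjllllllllmlmmmmmmmmmmmmllmlmllllkjlkga999
aeklmmmmmmmmmmmlmmmmmlmmmlllkkkkkkkkjkgb999
aejmmmmmmmmmllmmmlmllllmlkklkihgefggegfb999
adjlmmmlllmkkllklllljjihgffgfdca87899bca999
9cjllklkkkkkkkihgffgfedba999988876788999999
abiklkihfeffgfdca99999889888889988899999a99
aadfgfdb98899988888888889999999999999999999
baaaa9975578888899999999999999a9999a9999999
fedcaa9878899999999a9aa9aa999999aaa99999999
hhggfgecbaaaaaaa9aa9a9aaaa99aa999a99a9a9999
scene
bbbabbbbbaabbbbbbbba9agiihhhiiiihiihiiiiigc9aaa
bbbbbbbbaaaaabbbbbbbcbcgiihhhiiiiiiiiiiiiigcaaa
bbbbbabbaglkcabbbbbbbdcfhiiiiiiiiiiiiiiiiiigcaa
bbbbbbaaejllkgabbbbbbb
[... 1197 characters left out ...]
jllllkkkkkhhkllkkkkkkkgdb9gj
bbbbabbbbbbbbbbbbabbhklllkkkkkigjlllkkkkjfcb9ag
babbbbbbbbbbbbbbbbbbbdjllllkkkkjhhklllkjkjfca9a
bbbbbbbabbbbbbbbbbbbabbhklllkkkkligjllkjkkgbba9
bbbbbbbabbbbbbbbbbbbbbbbejllllkkkkjiikkklidbbba
abbbbbbbabbbbbbbbbbbbbbbbbhklllkkkkkjgjljebbbbb
bbbbbbbbbbbbbbbbbbbbbbbbbbbejllllkkkkllkgbbbbbb
bbbbbbbbbbbaabbbbbbbbbbbbbabchkllkkkkklicbbbbbb
bbabbbabbbbbbabbbbbbbbbbbbbbabejlllkkljeaabbbbb
bbaabbbbbbabbababbbbbbbbbbbbbbbbhklllkgbbbbbbbb
bbbbabbbbbbabbbbabbbbbabbbcccbbbbejllicbbbbbbbb
babbbbabbbbabbbbbbbbbbbb953347bbbbbhiebbbbbbbbb
ababbbaabbbbbbbbbbaabbb94111215abbbbbbbbbbbbbbb
bbaaabbababbbbabbbbabba622121215abbbbbbbbbbbbbb
bbbababbbbbbbbbbabbbab82221222119bbbbbbbbbbbbbb
```

The greyscale shows the channel lying on the table behind the fixture on its side, web toward the fixture and open side toward +x. It needs a quarter roll about its long axis. I plan to grip it by its ends and roll it against the deck's high edge. First I measure it precisely.

```bash
cat > ch.py <<'E'
from df import *
def measure(d,z=30,lv=150):
    g=cv2.cvtColor(d["image"],cv2.COLOR_BGR2GRAY).astype(float)
    def first(v,o):
        i=int(np.argmax(v>lv));return o+i-(v[i]-lv)/(v[i]-v[i-1])
    up=np.array([(x,first(g[109:130,x],109)) for x in range(120,144)])
    lf=np.array([(first(g[y,106:125],106),y) for y in range(118,126)])
    f=lambda P:cv2.fitLine(P.astype(np.float32),cv2.DIST_HUBER,0,.01,.01).ravel()
    A=[onz(d,*(f(up)[2:]+k*f(up)[:2]),z) for k in(-10,10)];ax=A[0]-A[1];ax=ax if ax[1]>0 else -ax;ax/=np.linalg.norm(ax)
    n=np.array([ax[1],-ax[0],0])  # towards +x
    le=np.mean([onz(d,*p,z)@ax for p in lf]);e=A[0]@n
    return ax,n,le,e
E
python3 - <<'E'
from ch import *
t=cam("top");ax,n,le,e=measure(t)
print("ax",ax.round(3),np.degrees(np.arctan2(-ax[0],ax[1])),"ctr",((le-45)*ax+(e-15)*n).round(1))
s=cam("scene")
g=cv2.cvtColor(t["image"],cv2.COLOR_BGR2GRAY)
print("right-end cols",[(y,g[y,144:152].tolist()) for y in(116,118,120)])
c=(le-45)*ax+(e-15)*n
for nm,P in(("+y+x",(45,15,30)),("+y-x",(45,-15,30)),("-y+x",(-45,15,30)),("-y-x",(-45,-15,30)),("-y+x0",(-45,15,0)),("+y+x0",(45,15,0))):
    W=c*[1,1,0]+P[0]*ax+P[1]*n+[0,0,P[2]];print(nm,W.round(0),"scene",proj(s,W).round(1),"top",proj(t,W).round(1))
E
```

```text
ax [-0.11   0.994  0.   ] 6.316322431042873 ctr [751.1 225.8   0. ]
right-end cols [(116, [216, 217, 211, 178, 177, 158, 119, 99]), (118, [216, 215, 211, 198, 204, 179, 127, 100]), (120, [220, 219, 218, 193, 199, 198, 143, 101])]
+y+x [761. 272.  30.] scene [309.9 341.7] top [112.4 116.9]
+y-x [731. 269.  30.] scene [316.7 331.5] top [113.6 127.9]
-y+x [771. 183.  30.] scene [275. 319.] top [146.3 112.3]
-y-x [741. 179.  30.] scene [282.3 309.9] top [147.5 123.3]
-y+x0 [771. 183.   0.] scene [274.2 326.5] top [149.2 115.4]
+y+x0 [761. 272.   0.] scene [308.3 349. ] top [116.1 119.9]
```

Both views agree: channel centre (751,226), axis 6.3° off world y, on its side. I grip only the upper flange by its ends near the lips and drag it over toward +x.

```bash
python3 -m pendant '[{"jaw":1,"dx":0.0155,"dy":0.0252,"dz":0,"yaw":2.95},{"jaw":1,"dx":0.0155,"dy":0.0252,"dz":0,"yaw":2.95},{"jaw":1,"dx":0.0155,"dy":0.0252,"dz":0,"yaw":2.95},{"jaw":1,"dx":0.0155,"dy":0.0252,"dz":0,"yaw":2.95},{"jaw":1,"dx":0.0155,"dy":0.0252,"dz":0,"yaw":2.95},{"jaw":1,"dx":0.0155,"dy":0.0252,"dz":0,"yaw":2.95},{"jaw":1,"dx":0.0155,"dy":0.0252,"dz":0,"yaw":2.95},{"jaw":1,"dx":0.0155,"dy":0.0252,"dz":0,"yaw":0}]'
python3 -m pendant '[{"jaw":1,"dx":0.0155,"dy":0.0252,"dz":-0.02,"yaw":0},{"jaw":1,"dx":0.0155,"dy":0.0252,"dz":-0.02,"yaw":0},{"jaw":1,"dx":0.0155,"dy":0.0252,"dz":-0.02,"yaw":0},{"jaw":1,"dx":0.0155,"dy":0.0252,"dz":-0.03,"yaw":0},{"jaw":1,"dx":0.0155,"dy":0.0252,"dz":-0.03,"yaw":0},{"jaw":1,"dx":0.0155,"dy":0.0252,"dz":-0.03,"yaw":0},{"jaw":1,"dx":0,"dy":0,"dz":-0.03,"yaw":0},{"jaw":1,"dx":0,"dy":0,"dz":-0.03,"yaw":0}]'
python3 -m pendant '[{"jaw":1,"dx":0,"dy":0,"dz":-0.02,"yaw":0},{"jaw":1,"dx":0,"dy":0,"dz":-0.02,"yaw":0},{"jaw":1,"dx":0,"dy":0,"dz":0,"yaw":0},{"jaw":1,"dx":0,"dy":0,"dz":0,"yaw":0},{"jaw":1,"dx":0,"dy":0,"dz":0,"yaw":0}]'
```

```text
time: 13.68
ee_pos: [675.4, 82.9, 321.3]
orientation: [-0.0, 0.998, 0.057, -0.0]
ft_force: [0.6, -0.8, 0.4]
opening: 50.3
gripper_force: 0.0
time: 14.35
ee_pos: [766.6, 234.4, 109.5]
orientation: [-0.0, 0.998, 0.058, -0.001]
ft_force: [0.5, -0.5, -0.0]
opening: 93.7
gripper_force: 0.0
time: 14.77
ee_pos: [768.1, 231.0, 74.1]
orientation: [-0.0, 0.998, 0.056, 0.001]
ft_force: [-0.3, -0.7, -0.2]
opening: 94.2
gripper_force: 0.0
```

```bash
for i in 1 2 3; do python3 -m pendant '[{"jaw":1,"dx":0,"dy":0,"dz":0,"yaw":0}]' | grep ee_pos; done
```

```text
ee_pos: [769.2, 230.5, 75.7]
ee_pos: [769.2, 230.0, 75.7]
ee_pos: [768.8, 229.7, 75.1]
```

```bash
python3 -m pendant '[{"jaw":1,"dx":-0.001,"dy":-0.002,"dz":-0.01,"yaw":0},{"jaw":1,"dx":0,"dy":0,"dz":-0.007,"yaw":0},{"jaw":1,"dx":0,"dy":0,"dz":0,"yaw":0}]'
python3 -m pendant '[{"jaw":1,"dx":0,"dy":0,"dz":-0.003,"yaw":0},{"jaw":1,"dx":0,"dy":0,"dz":-0.002,"yaw":0},{"jaw":1,"dx":0,"dy":0,"dz":0,"yaw":0}]'
python3 -m pendant '[{"jaw":1,"dx":0,"dy":0,"dz":-0.001,"yaw":0},{"jaw":1,"dx":0,"dy":0,"dz":-0.001,"yaw":0},{"jaw":1,"dx":0,"dy":0,"dz":0,"yaw":0}]'
```

```text
time: 15.27
ee_pos: [764.8, 226.7, 52.6]
orientation: [0.0, 0.999, 0.055, -0.002]
ft_force: [-0.7, -0.0, -1.1]
opening: 94.0
gripper_force: 0.0
time: 15.52
ee_pos: [766.2, 227.3, 49.7]
orientation: [0.0, 0.998, 0.055, -0.001]
ft_force: [-0.4, -0.4, 1.2]
opening: 94.0
gripper_force: 0.0
time: 15.77
ee_pos: [766.7, 227.5, 48.7]
orientation: [-0.0, 0.998, 0.055, 0.0]
ft_force: [-0.2, -0.0, 0.6]
opening: 93.9
gripper_force: 0.0
```

```bash
python3 -m pendant '[{"jaw":1,"dx":0.001,"dy":0,"dz":-0.004,"yaw":0},{"jaw":1,"dx":0,"dy":0,"dz":-0.004,"yaw":0},{"jaw":1,"dx":0,"dy":0,"dz":0,"yaw":0}]'
python3 -m pendant '[{"jaw":-1,"dx":0,"dy":0,"dz":0,"yaw":0},{"jaw":-1,"dx":0,"dy":0,"dz":0,"yaw":0},{"jaw":-1,"dx":0,"dy":0,"dz":0,"yaw":0},{"jaw":-1,"dx":0,"dy":0,"dz":0,"yaw":0}]'
```

```text
time: 16.02
ee_pos: [766.9, 227.3, 39.3]
orientation: [0.0, 0.998, 0.055, -0.001]
ft_force: [-0.0, 0.8, -1.3]
opening: 94.3
gripper_force: 0.0
time: 16.35
ee_pos: [767.5, 227.4, 40.5]
orientation: [0.0, 0.998, 0.055, -0.0]
ft_force: [0.7, 1.3, -1.7]
opening: 88.2
gripper_force: 30.0
```

```bash
python3 -m pendant '[{"jaw":-1,"dx":0.003,"dy":0.0003,"dz":-0.002,"yaw":0},{"jaw":-1,"dx":0.003,"dy":0.0003,"dz":0,"yaw":0},{"jaw":-1,"dx":0,"dy":0,"dz":0,"yaw":0}]'
python3 -m pendant '[{"jaw":-1,"dx":0.004,"dy":0.0004,"dz":-0.001,"yaw":0},{"jaw":-1,"dx":0.004,"dy":0.0004,"dz":-0.001,"yaw":0},{"jaw":-1,"dx":0,"dy":0,"dz":0,"yaw":0}]'
python3 - <<'E'
from df import *
s=cam("scene");g=cv2.cvtColor(s["image"],cv2.COLOR_BGR2GRAY)[312:354,262:322]
print("\n".join("".join("0123456789abcdefghijklmnopqrstuvwxyz"[v//10] for v in row) for row in g))
E
```

```text
time: 16.6
ee_pos: [774.9, 228.2, 39.7]
orientation: [-0.0, 0.998, 0.055, 0.001]
ft_force: [0.2, 1.1, 2.9]
opening: 88.0
gripper_force: 30.0
time: 16.85
ee_pos: [783.2, 229.0, 39.2]
orientation: [-0.0, 0.999, 0.055, 0.001]
ft_force: [-2.1, -0.3, 7.1]
opening: 88.5
gripper_force: 30.0
ba9adeeeda69cdjjebaaaaab843337bggdfjnnhddeeeeedddc9777877777
aabbdeeeb5337acfjhcbaaaaaa743349deedhmpmfddeeedddb8787778877
baabdeeea222579bdijfbaaabab953337beedfjnokfddeddc97778777777
baadeeeea2226a97acfjidbaaaaaa743347beedfkonhdddca78777878877
aaaceeeea2226aadc9bchjgc99aaaaa633349dedehnolfda777777877787
baacdeed82228acilia9cfkkebaaaabb843345aeeefknlb8777777777787
bbacdeed82228ailkkje9achjgba9aabba743339deeeec97877777777777
967bdeed82228gkkkkkljd8bdjjebaaaabb9533349ceda77778777777877
001dgeec6223djkkkkkkllh8acgkicbaaabba743336ab878877787877777
110beeec6225hkkkkkkkkkkjeabdijfcaaaabba633337988777778777777
111beeeb3225hkkkkkkkkkkklib9cfjiecaaabbb94333578777777778777
110beeeb321ejkkkkkkkkkkkkkjeabcijgca9bbbba643346887887777887
210beeeb31ajlkkkkkkkkkkkkkklib9cekkebaabbba85333467877787777
113beeea26illkkkkkkkkk
[... 1046 characters left out ...]
kkjhikkkkkkkkhceeb4239ccddeee
aabaaaaaaaaaaaaaaaaaaaababaaaacikkkihjkkkkkieceeed88bbceeeef
abaaaaaaaaaaaaaaaaabaaaabbabaaaagkkkjhikkkkhdeeeeeddcaceeedd
aaaaaaaaaaaaaaaaaaaabaaaaaaaaaaaaejkkkihjklhcdeeecccbacededc
aaaaabaaaaaaaaaaabaaaaaaaaaabbaaaacgkkkjijlgbedeeeccbbhhdedb
aaaabbbaaaaaaaaaaaaaaaaaaaaabaaaaaaaejkkkigeceeeedccbaghcdcb
aaaaababaaaaaaaaaaabaaaaaaaaaabbaaaaadhkklidceeeedccaaadfeba
aaaaaabbbaaaaaaaaaaaaaaaaaaaaaabaab9523bjlhbeeddcccbaaaaaabb
aaaaaaabbbaaaaaaaaaaaaaaaaaaaaaaab9412017hgceedeeccbabaababa
aaaaaaaaabbaaaaaaaaaaaaaaaabaaaaaa611211037ceeeeddbbbbbbbaab
aaaaaaaaaaabaaaaaaaaaaaabaaaaabaa8311121118ddeeddcaabbbbbaab
aaaaaaaaaaaabaaaaaaaaaabaaaaaaaba820221221beeeecbbaaaabbabab
```

It is tipping: the strip below the upper lip narrowed. I continue the arc.

```bash
python3 -m pendant '[{"jaw":-1,"dx":0.003,"dy":0.0003,"dz":-0.0025,"yaw":0},{"jaw":-1,"dx":0.003,"dy":0.0003,"dz":-0.003,"yaw":0},{"jaw":-1,"dx":0,"dy":0,"dz":0,"yaw":0}]'
python3 -m pendant '[{"jaw":-1,"dx":0.0025,"dy":0.0003,"dz":-0.003,"yaw":0},{"jaw":-1,"dx":0.0025,"dy":0.0003,"dz":-0.003,"yaw":0},{"jaw":-1,"dx":0,"dy":0,"dz":0,"yaw":0}]'
python3 - <<'E'
from df import *
s=cam("scene");g=cv2.cvtColor(s["image"],cv2.COLOR_BGR2GRAY)[312:354,258:322]
print("\n".join("".join("0123456789abcdefghijklmnopqrstuvwxyz"[v//10] for v in row) for row in g))
E
```

```text
time: 17.15
ee_pos: [791.5, 229.8, 35.7]
orientation: [-0.0, 0.998, 0.055, 0.004]
ft_force: [1.1, 0.4, 9.0]
opening: 88.5
gripper_force: 30.0
time: 17.4
ee_pos: [798.0, 230.4, 30.5]
orientation: [-0.001, 0.998, 0.055, 0.006]
ft_force: [2.6, -0.3, 9.2]
opening: 88.3
gripper_force: 30.0
7775ef95adddb63336beeeffeeedeeeeehmoooooooooooomgcdddddcdhgc9999
466dgfedcddddb743349deeeeeeeffeeedfimooooooooonhcdcdddc87bggc99a
343bdfjhcbcdcba953325beggeeeegfdeeedhloooooooniccddddca7779eebaa
33cd9bdiiebcbaaaa743249deeeegmleeeeeddinooooolecccddda777777999a
338cb9acfjhb99aaab953337beefffgeedddeedfkoppmgccddddb87777777768
3349dda9bdijfbaaaaaa743347ceeeccedddeeeeegigdcdddddb977777777777
634adeec9acfjhcbaa9acb62335beeeeefljddeeeeeeddddddca777777777777
b87bdeeec78bdijfbdikjif733337beedhmomhddeffeeedcddb8777777777777
bb9adeeeb427acfjidfijjjid742349deefknnkfdeeeeedddc98777778777777
b948deeea21259bchjfdeb8gifa53236beeefjonhdeeedddca77778777778777
a828deed82226779cfjieb79gjhc642349deedhmokfdeddca787777777777777
b708deed82326ejh9abgigdehjjifa43337ceeefkoojdddb8777877777777787
a70dfeed82327illjd9cekjddgiijhc732
[... 1215 characters left out ...]
aaaaaaaabaacgjkkkkkkkkkkkklg2333467876333468999987
aaaaaabaaaaaaaaaaaaaaaaaaaaejkkkkkkkkkkkjd23333467776323348aa977
aaaaaaabaaaaaaaaaaaaaaaaaaaacgjkkkkkkkkkjd13333335779gf64336aa88
aaaaaaaaaaaaaaaaaaaaaabaabaaaagjkkkkkkkkkje533333334defgc6234677
aaaaaaaaabaaaaaaaaaaaaabaaabaaabikkkkkkkkkkia2333335ffbded953333
aaaaaaaaabaaaaaaaaaaaaaaaaabbaaaagjkkkkkkkkkg54333349cbceeea2333
aaaaaaaaaabbaaaaaaaaaaaaaaaaaaaaaaejkkkkkkkjedc623349bcdeeeeec98
aaaaaaaaaaaabaaaaaaaaaaaaaaaaaaaaaacgkkkkkkjeded9436aaceeeeeegfb
aaaaaaaaaaaaaaaaaaaaaaaaaaaaaaaaaaaaaejlkkkgbeeeec7acaceeeededba
aaaaaaaaaaaaaaabaaaaaaaaaaaaaababaaaa76ejllhceeeeccdbaceeedcdcaa
aaaaaaaaaaaaaaaabaaaaaaaaaaaaaaaaaaba711ajlhbeeeedccbbdeedcbaaaa
```

```bash
python3 -m pendant '[{"jaw":-1,"dx":0.0025,"dy":0.0003,"dz":-0.002,"yaw":0},{"jaw":-1,"dx":0.002,"dy":0.0002,"dz":-0.001,"yaw":0},{"jaw":-1,"dx":0.001,"dy":0,"dz":0,"yaw":0}]'
python3 -m pendant '[{"jaw":1,"dx":0,"dy":0,"dz":0,"yaw":0},{"jaw":1,"dx":0,"dy":0,"dz":0,"yaw":0},{"jaw":1,"dx":0,"dy":0,"dz":0.001,"yaw":0},{"jaw":1,"dx":0,"dy":0,"dz":0,"yaw":0}]'
python3 -m pendant '[{"jaw":1,"dx":0,"dy":0,"dz":0.005,"yaw":0},{"jaw":1,"dx":0,"dy":0,"dz":0.02,"yaw":0},{"jaw":1,"dx":0,"dy":0,"dz":0.04,"yaw":0},{"jaw":1,"dx":0,"dy":0,"dz":0.04,"yaw":0},{"jaw":1,"dx":-0.03,"dy":0,"dz":0.04,"yaw":0},{"jaw":1,"dx":-0.04,"dy":-0.01,"dz":0.03,"yaw":0},{"jaw":1,"dx":-0.03,"dy":-0.03,"dz":0.03,"yaw":0}]'
python3 - <<'E'
from df import *
for n,(y0,y1,x0,x1) in(("scene",(312,356,252,312)),("top",(98,125,105,160))):
  s=cam(n);g=cv2.cvtColor(s["image"],cv2.COLOR_BGR2GRAY)[y0:y1,x0:x1];cv2.imwrite(f"pics/{n}9.png",s["image"])
  print("\n".join("".join("0123456789abcdefghijklmnopqrstuvwxyz"[v//10] for v in row) for row in g))
E
```

```text
time: 17.7
ee_pos: [801.9, 230.8, 26.4]
orientation: [-0.0, 0.998, 0.055, 0.004]
ft_force: [0.5, -0.3, 8.4]
opening: 88.3
gripper_force: 30.0
time: 18.03
ee_pos: [800.2, 231.2, 25.4]
orientation: [-0.0, 0.998, 0.055, 0.003]
ft_force: [1.8, 1.9, 6.5]
opening: 93.8
gripper_force: 2.9
time: 18.62
ee_pos: [713.8, 201.1, 210.6]
orientation: [-0.001, 0.998, 0.057, -0.001]
ft_force: [0.9, -1.5, 1.0]
opening: 94.2
gripper_force: 0.0
bbbbbbbbbbbbbbbbaaabbbbbbaabbbbbbabbbbbbbbdcfhhihhiiiiiiiiii
bbbbbbabbbbbbbbbbaabbbbbbbbbbbbbbbbabbbbbbb98fiihiiiiiiiihii
bbbbbbbbbbbbbbbbbbbabbbbbbbbbabbbbbbbbbbbbba98giihihiiihiiii
bbbbbbbbbbbbbbbbbbbbabbbbbbbbbbbbbbbbbbbbbbba9agiiihiiiiiiii
bbbbbbbbbbabbbbbbbbbbaabbbbbbbbbbbbbbbbbbbbbba9agiiihihiiiii
bbbbbbbbbbbbbbbbbbbbbbaabbbbbbbbaabbbbbbbbbbbba9chiiihiiiiii
bbbbbbbbbbbbbbbbbbbbbbbbabbbbbbbbbbbbbbabbbbbbba9fiiiiiiiiii
abbbbbbbbb9689abbbbbbbbbbababbbbbbbbbbbbbbbbbbbb99fiiiiiiiii
bbbbabbba4111159bbbbbbbbbbbbabbbbbbbbbbbbbbbbbbba99giiiiiiii
bbbbabb9411112159bbbabbbbbbbabbbbbbbbbbbbbbbbbbbbaaagiiiiiii
bbbbbbb8312121119bbbba9abbbbbabbbbbbbbbbbbbbbbbbbba9agiiiiii

[... 2824 characters left out ...]
aa9876676655557cb9abbaa86555
88999aacikjihhhijkmlkihhidaaaa975554578889cbaabaaa86555
acddddefikllljihhijjigedcaa999986655699a999aaaaaaa97655
cgjkkjihhiijjhfecccbbaa99987776654435689aaa9aaaaaaa9766
cgijjigfddcbbaa999999999a975443333333479adcaaaaaaaaa999
9cccbbaaaaaa9a999aaaaaaaaa96433355667799adcaaaaaaaaaaaa
79aa9a9aaaaaaaaaabbaaaaaaaa9778888999a999aaaaaaaaaaaaaa
79aaabaaaabbaaaaaaabaaaaaaaaa9aaaaaaaaa99aaaaaaaaaaaaaa
79aabaaaabaaaaabaaaaaaaaaaaaaaaaaaaabaaaaaaaaaaaaaabbaa
79bababaabaaababaaababbaaaaaaabbabaabaaaaaaabababbaaaaa
79bbbabbbbabbbaaaababababaabbaaaabaaaaaaaaaaaaaaaaaaaaa
69abbbbbbbaaaaaabbaaabaabaaaaaaaaaaaaaaaaaaaaaaaaaaaaaa
68aababbbbbaababaaabbaaaaaaabaaaaaaaaaaaaaaaaaaaaaaaaaa
```

The channel now lies open side down, with both holes visible in the scene view at about (274.5,330) and (299.5,347). I move the arm clear and measure it.

```bash
python3 -m pendant '[{"jaw":1,"dx":-0.03,"dy":-0.04,"dz":0.03,"yaw":0},{"jaw":1,"dx":-0.03,"dy":-0.04,"dz":0.02,"yaw":0},{"jaw":1,"dx":-0.02,"dy":-0.04,"dz":0,"yaw":0},{"jaw":1,"dx":-0.02,"dy":-0.04,"dz":0,"yaw":0},{"jaw":1,"dx":0,"dy":-0.04,"dz":0,"yaw":0},{"jaw":1,"dx":0,"dy":-0.04,"dz":0,"yaw":0},{"jaw":1,"dx":0,"dy":0,"dz":0,"yaw":0}]'
python3 - <<'E'
from df import *
s=cam("scene")
a,b=[onz(s,*p,30) for p in((274.5,329),(299.5,346.3))];print("scene",((a+b)/2).round(1),np.linalg.norm(a-b),np.degrees(np.arctan2(-(b-a)[0],(b-a)[1])))
t=cam("top");g=cv2.cvtColor(t["image"],cv2.COLOR_BGR2GRAY)[95:125,105:160]
print("\n".join("".join("0123456789abcdefghijklmnopqrstuvwxyz"[v//10] for v in row) for row in g))
print("pred",proj(t,(a+b)/2).round(1),proj(t,a).round(1),proj(t,b).round(1))
E
```

```text
time: 19.3
ee_pos: [633.8, -23.0, 245.1]
orientation: [0.002, 0.999, 0.051, -0.002]
ft_force: [1.1, -0.4, 0.4]
opening: 93.9
gripper_force: 0.0
scene [787.8 230.2  30. ] 64.70281418854879 5.073871030045089
aaaaaaaaaaaaaaaaaaaaaaaaaaaaaaaaaaaaaadjmmlgcjmmmjc67ek
aaaaaaaaaaaaaaaaaaaaaaaaaaaaaaaaaaaaaaekmmleekmmmib67fk
aaaaaaaaaaaaaaaaaaaaaaaaaaaaaaaaaaaaabhlmmjdglmmlha68fk
aaaaaaaaaaaaabaaaaabaabaaaaaaaaabaaabcilmmichlmmlf868fk
aaaaaaaaaaaaaaaaaaaaaaaaaaabbbbbbcddfejmmmgbjmmmkd768fk
baaaaaaaaaaaaaaaaaaabbbbbcddeffgijkkkilmmlfcjmmmjc668fj
aaaaaaabaaabbbbbccddefghijjkkkklmmmmmllmmleekmmmib668fj
aaaaaaabbcdeffghijkkkkllmmmmmmmmnnnnmmmmmkdglmmlga668fi
aaabaabfijjkklllmmmmmmmmmmmmmmmmmnmmllmmmicilmmlf8668fi
aaaaaabglmmmmmmmmmmmmmmmmmmmmmmmnnmlhkmmmgbjmmmkd7668fi
aaaababglmmmmmmmmmmmmmmmmmmmnnnnnnnkgkmmmfckmmmjc7668ei
aaaaaabflmmkklmmmmmmmmmnnnnnnnnnnnnmklmmleekmmmib6667ei
aaaaabbflmlfdhlmmnmnnnnnnnnnnnnnnnnnmmmmkdglmmlha6667dh
aaaaaabflmjd9elmnnnnnnnnnnnnnnnnnnnmmmmmicilmmlf86667cg
baaababelnlhfimnnnnnnnnnnnnnnnnnnnnmlmmmgcjmmmkd75667cg
aaabaabdlnnmlmnnnnnnnnnnnnnnnnnnnnnmmmmmfcjmmmjc66667bf
aaaaaaacknnnnnnnnnnnnnmmmnnnmlkjiijjlmmleelmmmib76667ae
aaaaaaacknnnnnnmnnnmmkjhhijigedcaacimmmkdglmmmga666669e
aaaaaaacjmnmmljhiijigebaaabaa99989ajmmmicimmmlf9666668d
aaaaaaabehihgfcaaabba9889899899999bjmmmgbjmmmkd7666667b
aaaaaabababaaa988999899999999aa9aadkmmmfckmmmjc7666667a
abababaabaa999888999aaaaaaaaaaaaabflmmlefkmmmib66666669
bbbbbbaabaaaaa999aaaaaaaaabaaaaaabilmmkdglmmlha66666667
aaaabaaabaaaaaaaaaaaaabbaaaaaaaaabjmmmicimmmlf866666667
aaaaaabaaaaaaaaabaaaaaaaaaaaaaaaacjmmmgbjmmmkd766666666
aaaaaaaaaaaaaaaaaaaaaaaaaaaaaaaabekmmmfckmmmjc766666666
aaaaaaabbaaaaaaaaaaaaaaaaaaaaaaabglmmleflmmmib666666666
aababaabbabaaabaabbaaaabaaaaaababimmmjdhmmmmha666666666
abbaaabbabaaabaaaaaaaaaaaaaaaaaabjmmmicjmmmlf9666666666
baabbaaaaaabaaabaaaaaaaaaaaaaaaackmmmgcjmmmkd7666666666
pred [128.3 106.6] [140.5 105.2] [116.2 108. ]
```

```bash
python3 -c "
from h import *
o=r.get_obs();print(np.round(o['joint_positions'],2),o['ee_pos'])"
python3 -m pendant '[{"jaw":1,"dx":0.015,"dy":0.025,"dz":0,"yaw":-6.9},{"jaw":1,"dx":0.015,"dy":0.025,"dz":0,"yaw":-6.9},{"jaw":1,"dx":0.015,"dy":0.025,"dz":0,"yaw":-6.9},{"jaw":1,"dx":0.015,"dy":0.025,"dz":0,"yaw":-6.9}]'
python3 -c "
from h import *
o=r.get_obs();print(np.round(o['joint_positions'],2))"
```

```text
[-0.16  0.32  1.37  0.    1.46  1.3 ] [634.12047775 -17.38989847 245.17190465]
time: 19.73
ee_pos: [694.7, 87.3, 245.6]
orientation: [-0.0, 0.982, -0.187, -0.001]
ft_force: [-0.3, 0.8, -0.5]
opening: 94.1
gripper_force: 0.0
[0.   0.46 1.17 0.   1.51 1.95]
```

```bash
python3 -m pendant '[{"jaw":1,"dx":0.011,"dy":0.017,"dz":0,"yaw":6.93},{"jaw":1,"dx":0.011,"dy":0.017,"dz":0,"yaw":6.93},{"jaw":1,"dx":0.011,"dy":0.017,"dz":0,"yaw":6.93},{"jaw":1,"dx":0.011,"dy":0.017,"dz":0,"yaw":6.93},{"jaw":1,"dx":0.011,"dy":0.017,"dz":0,"yaw":6.93},{"jaw":1,"dx":0.011,"dy":0.017,"dz":0,"yaw":6.93},{"jaw":1,"dx":0.011,"dy":0.017,"dz":0,"yaw":6.93},{"jaw":1,"dx":0.011,"dy":0.017,"dz":0,"yaw":6.93}]'
python3 -m pendant '[{"jaw":1,"dx":0,"dy":0,"dz":-0.01,"yaw":6.93},{"jaw":1,"dx":0,"dy":0,"dz":-0.01,"yaw":6.93},{"jaw":1,"dx":0,"dy":0,"dz":-0.01,"yaw":6.93},{"jaw":1,"dx":0,"dy":0,"dz":-0.01,"yaw":6.93},{"jaw":1,"dx":0,"dy":0,"dz":-0.01,"yaw":6.93},{"jaw":1,"dx":0,"dy":0,"dz":-0.01,"yaw":6.93},{"jaw":1,"dx":0,"dy":0,"dz":-0.01,"yaw":6.93},{"jaw":1,"dx":0,"dy":0,"dz":-0.01,"yaw":6.93}]'
python3 -m pendant '[{"jaw":1,"dx":0,"dy":0,"dz":0,"yaw":6.93},{"jaw":1,"dx":0,"dy":0,"dz":0,"yaw":0},{"jaw":1,"dx":0,"dy":0,"dz":0,"yaw":0},{"jaw":1,"dx":0,"dy":0,"dz":0,"yaw":0}]'
python3 -c "
from h import *
o=r.get_obs();print(np.round(o['joint_positions'],2),o['ee_pos'])
w=o['orientation'];print(90+2*np.degrees(np.arctan2(w[2],w[1])))"
```

```text
time: 20.4
ee_pos: [782.0, 223.8, 245.0]
orientation: [-0.001, 0.955, 0.298, -0.001]
ft_force: [0.4, 0.5, 0.2]
opening: 94.0
gripper_force: 0.0
time: 21.07
ee_pos: [781.4, 222.9, 164.4]
orientation: [-0.001, 0.707, 0.707, -0.001]
ft_force: [-0.1, -1.5, 0.5]
opening: 94.3
gripper_force: 0.0
time: 21.4
ee_pos: [782.4, 221.7, 166.7]
orientation: [-0.0, 0.666, 0.746, 0.0]
ft_force: [0.8, -0.1, 0.3]
opening: 93.6
gripper_force: 0.0
[0.17 0.77 0.87 0.   1.51 0.06] [782.36036311 221.65688414 166.68800782]
186.43186117000283
```

```bash
python3 -m pendant '[{"jaw":1,"dx":0.006,"dy":0.007,"dz":-0.02,"yaw":0},{"jaw":1,"dx":0,"dy":0,"dz":-0.03,"yaw":0},{"jaw":1,"dx":0,"dy":0,"dz":-0.03,"yaw":0},{"jaw":1,"dx":0,"dy":0,"dz":-0.02,"yaw":0},{"jaw":1,"dx":0,"dy":0,"dz":-0.01,"yaw":0},{"jaw":1,"dx":0,"dy":0,"dz":0,"yaw":0},{"jaw":1,"dx":0,"dy":0,"dz":0,"yaw":0}]'
python3 -m pendant '[{"jaw":1,"dx":0,"dy":0,"dz":-0.006,"yaw":0},{"jaw":1,"dx":0,"dy":0,"dz":-0.006,"yaw":0},{"jaw":1,"dx":0,"dy":0,"dz":0,"yaw":0},{"jaw":1,"dx":0,"dy":0,"dz":0,"yaw":0}]'
```

```text
time: 21.98
ee_pos: [788.8, 227.5, 57.4]
orientation: [0.0, 0.666, 0.746, 0.0]
ft_force: [0.4, 0.9, -0.2]
opening: 94.1
gripper_force: 0.0
time: 22.32
ee_pos: [788.6, 227.2, 45.4]
orientation: [0.0, 0.666, 0.746, 0.0]
ft_force: [0.6, -0.6, 0.2]
opening: 94.0
gripper_force: 0.0
```

```bash
python3 -m pendant '[{"jaw":1,"dx":0,"dy":0.002,"dz":-0.003,"yaw":0},{"jaw":-1,"dx":0,"dy":0,"dz":0,"yaw":0},{"jaw":-1,"dx":0,"dy":0,"dz":0,"yaw":0},{"jaw":-1,"dx":0,"dy":0,"dz":0,"yaw":0},{"jaw":-1,"dx":0,"dy":0,"dz":0,"yaw":0},{"jaw":-1,"dx":0,"dy":0,"dz":0,"yaw":0},{"jaw":-1,"dx":0,"dy":0,"dz":0,"yaw":0},{"jaw":-1,"dx":0,"dy":0,"dz":0,"yaw":0}]'
python3 -m pendant '[{"jaw":-1,"dx":0,"dy":0,"dz":0,"yaw":0},{"jaw":-1,"dx":0,"dy":0,"dz":0,"yaw":0},{"jaw":-1,"dx":0,"dy":0,"dz":0,"yaw":0},{"jaw":-1,"dx":0,"dy":0,"dz":0,"yaw":0},{"jaw":-1,"dx":0,"dy":0,"dz":0,"yaw":0}]'
```

```text
time: 22.98
ee_pos: [788.6, 229.2, 42.1]
orientation: [0.0, 0.666, 0.746, 0.0]
ft_force: [0.8, 0.7, 0.1]
opening: 51.0
gripper_force: 0.0
time: 23.4
ee_pos: [788.6, 229.2, 42.0]
orientation: [0.0, 0.666, 0.746, 0.0]
ft_force: [0.4, 0.1, 0.1]
opening: 29.7
gripper_force: 30.0
```

```bash
python3 -m pendant '[{"jaw":-1,"dx":0,"dy":0,"dz":0.01,"yaw":0},{"jaw":-1,"dx":0,"dy":0,"dz":0.025,"yaw":0},{"jaw":-1,"dx":0,"dy":0,"dz":0.035,"yaw":0},{"jaw":-1,"dx":0,"dy":0,"dz":0.04,"yaw":0},{"jaw":-1,"dx":0,"dy":0,"dz":0.04,"yaw":0},{"jaw":-1,"dx":0,"dy":0,"dz":0.03,"yaw":0},{"jaw":-1,"dx":0,"dy":0,"dz":0.01,"yaw":0}]'
python3 -m pendant '[{"jaw":-1,"dx":-0.018,"dy":-0.004,"dz":0,"yaw":6.9},{"jaw":-1,"dx":-0.018,"dy":-0.004,"dz":0,"yaw":6.9},{"jaw":-1,"dx":-0.018,"dy":-0.004,"dz":0,"yaw":6.9},{"jaw":-1,"dx":-0.018,"dy":-0.004,"dz":0,"yaw":6.9},{"jaw":-1,"dx":-0.018,"dy":-0.004,"dz":0,"yaw":6.9},{"jaw":-1,"dx":-0.018,"dy":-0.004,"dz":0,"yaw":6.9},{"jaw":-1,"dx":-0.018,"dy":-0.004,"dz":0,"yaw":6.9},{"jaw":-1,"dx":-0.018,"dy":-0.004,"dz":0,"yaw":6.9}]'
python3 -m pendant '[{"jaw":-1,"dx":-0.018,"dy":-0.004,"dz":0,"yaw":6.9},{"jaw":-1,"dx":-0.018,"dy":-0.004,"dz":0,"yaw":6.9},{"jaw":-1,"dx":0,"dy":0,"dz":0,"yaw":0},{"jaw":-1,"dx":0,"dy":0,"dz":0,"yaw":0},{"jaw":-1,"dx":0,"dy":0,"dz":0,"yaw":0}]'
python3 -m pendant '[{"jaw":-1,"dx":0,"dy":0,"dz":0,"yaw":0},{"jaw":-1,"dx":0,"dy":0,"dz":0,"yaw":0}]'
python3 -c "
from h import *
o=r.get_obs();print(np.round(o['joint_positions'],2),o['ee_pos'])
w=o['orientation'];print(90+2*np.degrees(np.arctan2(w[2],w[1])))"
```

```text
time: 23.98
ee_pos: [791.2, 229.8, 241.6]
orientation: [0.004, 0.666, 0.746, 0.005]
ft_force: [0.8, 0.3, -0.1]
opening: 29.8
gripper_force: 30.0
time: 24.65
ee_pos: [642.4, 196.9, 230.1]
orientation: [-0.002, 0.242, 0.97, -0.001]
ft_force: [0.3, -1.1, -0.3]
opening: 29.5
gripper_force: 30.0
time: 25.07
ee_pos: [608.8, 189.3, 231.5]
orientation: [-0.0, 0.127, 0.992, -0.0]
ft_force: [0.4, -0.9, -0.9]
opening: 29.9
gripper_force: 30.0
time: 25.23
ee_pos: [609.3, 189.3, 231.7]
orientation: [0.0, 0.127, 0.992, 0.0]
ft_force: [-1.0, -0.4, -1.0]
opening: 29.2
gripper_force: 30.0
[ 0.17  0.34  1.37 -0.    1.43 -1.15] [609.29801502 189.32777086 231.71259008]
255.44372550466915
```

```bash
python3 -m pendant '[{"jaw":-1,"dx":-0.004,"dy":-0.0006,"dz":-0.02,"yaw":0},{"jaw":-1,"dx":0,"dy":0,"dz":-0.03,"yaw":0},{"jaw":-1,"dx":0,"dy":0,"dz":-0.025,"yaw":0},{"jaw":-1,"dx":0,"dy":0,"dz":-0.015,"yaw":0},{"jaw":-1,"dx":0,"dy":0,"dz":0,"yaw":0},{"jaw":-1,"dx":0,"dy":0,"dz":0,"yaw":0}]'
python3 -m pendant '[{"jaw":-1,"dx":0,"dy":0,"dz":-0.003,"yaw":0},{"jaw":-1,"dx":0,"dy":0,"dz":-0.003,"yaw":0},{"jaw":-1,"dx":0,"dy":0,"dz":-0.003,"yaw":0},{"jaw":-1,"dx":0,"dy":0,"dz":-0.003,"yaw":0},{"jaw":-1,"dx":0,"dy":0,"dz":0,"yaw":0}]'
```

```text
time: 25.73
ee_pos: [604.3, 188.6, 140.9]
orientation: [-0.001, 0.126, 0.992, -0.0]
ft_force: [-0.3, 0.1, -0.9]
opening: 29.3
gripper_force: 30.0
time: 26.15
ee_pos: [604.9, 189.0, 131.3]
orientation: [0.001, 0.126, 0.992, 0.0]
ft_force: [-3.2, 0.1, 2.9]
opening: 29.5
gripper_force: 30.0
```

```bash
python3 -m pendant '[{"jaw":-1,"dx":0,"dy":0,"dz":-0.003,"yaw":0},{"jaw":-1,"dx":0,"dy":0,"dz":-0.003,"yaw":0},{"jaw":-1,"dx":0,"dy":0,"dz":-0.003,"yaw":0},{"jaw":-1,"dx":0,"dy":0,"dz":0,"yaw":0}]'
python3 -m pendant '[{"jaw":-1,"dx":0,"dy":0,"dz":-0.002,"yaw":0},{"jaw":-1,"dx":0,"dy":0,"dz":-0.002,"yaw":0},{"jaw":-1,"dx":0,"dy":0,"dz":-0.002,"yaw":0},{"jaw":-1,"dx":0,"dy":0,"dz":0,"yaw":0}]'
python3 -m pendant '[{"jaw":-1,"dx":0,"dy":0,"dz":-0.002,"yaw":0},{"jaw":-1,"dx":0,"dy":0,"dz":-0.002,"yaw":0},{"jaw":-1,"dx":0,"dy":0,"dz":0,"yaw":0}]'
```

```text
time: 26.48
ee_pos: [603.9, 189.2, 121.4]
orientation: [-0.0, 0.126, 0.992, 0.0]
ft_force: [-3.3, 0.9, 4.4]
opening: 29.9
gripper_force: 30.0
time: 26.82
ee_pos: [604.2, 189.2, 115.2]
orientation: [-0.0, 0.126, 0.992, 0.0]
ft_force: [-3.8, 2.0, 3.5]
opening: 29.5
gripper_force: 30.0
time: 27.07
ee_pos: [604.6, 189.0, 111.1]
orientation: [0.0, 0.126, 0.992, 0.0]
ft_force: [-3.1, 2.1, 3.8]
opening: 29.6
gripper_force: 30.0
```

```bash
python3 -m pendant '[{"jaw":-1,"dx":0,"dy":0,"dz":-0.0015,"yaw":0},{"jaw":-1,"dx":0,"dy":0,"dz":-0.0015,"yaw":0},{"jaw":-1,"dx":0,"dy":0,"dz":0,"yaw":0}]'
python3 -m pendant '[{"jaw":-0.1,"dx":0,"dy":0,"dz":0,"yaw":0},{"jaw":-0.1,"dx":0,"dy":0,"dz":0,"yaw":0},{"jaw":-0.1,"dx":0,"dy":0,"dz":0,"yaw":0},{"jaw":-0.1,"dx":0,"dy":0,"dz":0,"yaw":0},{"jaw":-0.1,"dx":0,"dy":0,"dz":0,"yaw":0}]'
python3 - <<'E'
from df import *
s=cam("scene");g=cv2.cvtColor(s["image"],cv2.COLOR_BGR2GRAY)[245:285,298:345]
print("\n".join("".join("0123456789abcdefghijklmnopqrstuvwxyz"[v//10] for v in row) for row in g))
O=np.array([611,186,72.]);R=rot(np.radians(-14.6))
for P in((45,15,0),(45,-15,0),(45,15,30),(45,-15,30),(-45,15,0),(-45,15,30),(-45,-15,30),(32,0,30),(-32,0,30)): print(P,(proj(s,O+R@np.array(P,float))-[298,245]+[0,1]).round(1))
E
```

```text
time: 27.32
ee_pos: [604.7, 189.1, 110.8]
orientation: [0.0, 0.126, 0.992, 0.0]
ft_force: [-8.6, 1.3, 14.4]
opening: 29.5
gripper_force: 30.0
time: 27.73
ee_pos: [604.5, 188.3, 107.3]
orientation: [-0.0, 0.126, 0.992, -0.0]
ft_force: [0.4, 0.2, -0.0]
opening: 42.4
gripper_force: 0.0
gegmonnnnnnnnnoledeb43337bb83343347863afc336888
ooonnnnnnnnnnnoledea23337bb843433344amme9635788
nnnnnnnnnnnnnnnlfdd823328bbb94343436iied9433678
nnnnnnnnnnnnnnokcdd93335ddbbc943332cedfgc522257
nnnnnnnnnnnnnnmiddb73335ghdabc94234aa8bfgfc7235
nnnnnnnnnnnnnnniddb4322dijieabba5339cb9bfgfa233
nnnnnnnnnnnnnnkedea2332chiiieabb95326dd9aege723
nnnnnnnnnnnnnnledeb3332dhiiiieaaa88bddec9adgge8
nnnnnnnnnnnnnolfdc82227lnjiiiheabdddeeefc8adgge
nnnnnnnnnnnnnokcdb62216lomjhiihebdddefeeec8acdd
nnnnnnnnnnnnnnkhihfeeehlnmmkjjkkhcddefeeeeb79cd
nnnnnnnnnnnnnlllmmmmmmlllllllllliddcdeeeedbaadd
nnnnnnnnnnnnmigkllllmlllllllllllhcdeeeeeec9bcdd
onnnnnnnnnnnkfcfklliailllllllllieddeeeeeecaacdd
nonnnnnoonnlhdddfkmkd1hllllllllieddeeeeeecabcde
ononnnoonmlifddddfklmjhjllllkklhbdcdeeeeecabdde
ooooookcadhfddddddfjllllllllkkkgdddeeeeejlh9bde

[... 630 characters left out ...]
mmnoonnooooolb998886hnonnnole65448knnnnnn
aaa99knmmnoonnonooolb55458loonnnnomlllnonnnnnnn
aaaa9ckmmmnonnnonnoonlnppooooonnnnooonnnnnnnnnn
aaaaa9ckmmmnonnoonnooooooonnnnonnnnnnnnnnnnnnnn
aaaaaaadkmmmnonnnnnnoonnonnnnnnonnnnnnnnnnnnnnn
aaaaaaa9ekmmmnonnnnnnnonnnnnnnnnnnnnnnnnnnnnnnn
aaaaaaaa9glmmmnonnnnnnnonnnnnnnnnonnnnnnnnnnnnn
aaaaaaaa99glmmmnonnnnnnnnnnnnnnnnnnnnnnnnnnnnnn
aaaaaaaaa99glmmmnonnnnnnnnnnonnnnnnnnnnnnnnnnnn
aaaaaaaaaa99jmmmmnnnnnnnnnnnnnnnnnnnnnnnnnnnnnn
(45, 15, 0) [14.4 28.5]
(45, -15, 0) [ 6.2 20. ]
(45, 15, 30) [20.8 18.4]
(45, -15, 30) [12.5 10. ]
(-45, 15, 0) [36.4 27.4]
(-45, 15, 30) [42.7 18. ]
(-45, -15, 30) [34.4 10.2]
(32, 0, 30) [20.  14.2]
(-32, 0, 30) [35.5 14.1]
```

The channel is on the deck within a pixel of the predicted corners, and the force rose as it came flat. I lift off and nudge it with the fingers 24 mm apart, so they bear on the wall ends and can't enter the U.

```bash
python3 -m pendant '[{"jaw":-0.1,"dx":0,"dy":0,"dz":0.01,"yaw":0},{"jaw":-0.1,"dx":0,"dy":0,"dz":0.02,"yaw":0},{"jaw":-0.1,"dx":0,"dy":0,"dz":0.03,"yaw":0},{"jaw":-0.49,"dx":0,"dy":0,"dz":0.01,"yaw":0},{"jaw":-0.49,"dx":0.025,"dy":-0.006,"dz":0,"yaw":0},{"jaw":-0.49,"dx":0.033,"dy":-0.0085,"dz":0,"yaw":0},{"jaw":-0.49,"dx":0,"dy":0,"dz":0,"yaw":0},{"jaw":-0.49,"dx":0,"dy":0,"dz":0,"yaw":0}]'
python3 -m pendant '[{"jaw":-0.49,"dx":0,"dy":0,"dz":-0.01,"yaw":0},{"jaw":-0.49,"dx":0,"dy":0,"dz":-0.015,"yaw":0},{"jaw":-0.49,"dx":0,"dy":0,"dz":-0.012,"yaw":0},{"jaw":-0.49,"dx":0,"dy":0,"dz":-0.004,"yaw":0},{"jaw":-0.49,"dx":0,"dy":0,"dz":0,"yaw":0},{"jaw":-0.49,"dx":0,"dy":0,"dz":0,"yaw":0}]'
python3 -m pendant '[{"jaw":-0.49,"dx":0,"dy":0,"dz":0,"yaw":0}]'
```

```text
time: 28.45
ee_pos: [663.4, 173.5, 177.4]
orientation: [-0.0, 0.127, 0.992, -0.0]
ft_force: [0.3, -0.2, -0.3]
opening: 23.9
gripper_force: 0.0
time: 28.95
ee_pos: [661.8, 174.3, 136.6]
orientation: [-0.001, 0.126, 0.992, -0.0]
ft_force: [-0.4, 0.3, 0.5]
opening: 23.8
gripper_force: 0.0
time: 29.03
ee_pos: [662.8, 174.4, 137.8]
orientation: [0.001, 0.126, 0.992, 0.0]
ft_force: [-0.5, 0.0, -0.2]
opening: 23.9
gripper_force: 0.0
```

```bash
python3 -m pendant '[{"jaw":-0.49,"dx":-0.0034,"dy":0.0009,"dz":-0.002,"yaw":0},{"jaw":-0.49,"dx":-0.0034,"dy":0.0009,"dz":-0.002,"yaw":0},{"jaw":-0.49,"dx":0,"dy":0,"dz":0,"yaw":0}]'
python3 -m pendant '[{"jaw":-0.49,"dx":-0.0017,"dy":0.00045,"dz":-0.001,"yaw":0},{"jaw":-0.49,"dx":0,"dy":0,"dz":0,"yaw":0}]'
python3 -m pendant '[{"jaw":-0.49,"dx":-0.0013,"dy":0.00033,"dz":-0.00075,"yaw":0},{"jaw":-0.49,"dx":0,"dy":0,"dz":0,"yaw":0}]'
python3 -m pendant '[{"jaw":-0.49,"dx":-0.0013,"dy":0.00033,"dz":-0.00075,"yaw":0},{"jaw":-0.49,"dx":0,"dy":0,"dz":0,"yaw":0}]'
```

```text
time: 29.28
ee_pos: [654.9, 176.2, 132.9]
orientation: [-0.0, 0.126, 0.992, -0.0]
ft_force: [0.0, 0.1, -1.3]
opening: 23.7
gripper_force: 0.0
time: 29.45
ee_pos: [653.6, 176.5, 131.9]
orientation: [-0.0, 0.126, 0.992, -0.0]
ft_force: [-0.4, -0.5, 0.1]
opening: 24.1
gripper_force: 0.0
time: 29.62
ee_pos: [652.5, 176.8, 131.1]
orientation: [-0.0, 0.126, 0.992, -0.0]
ft_force: [-0.1, 0.7, 0.5]
opening: 23.8
gripper_force: 0.0
time: 29.78
ee_pos: [651.7, 177.0, 130.7]
orientation: [0.0, 0.126, 0.992, 0.0]
ft_force: [0.6, -0.4, 0.5]
opening: 23.8
gripper_force: 0.3
```

```bash
python3 -m pendant '[{"jaw":-0.49,"dx":-0.0009,"dy":0.0002,"dz":-0.0005,"yaw":0},{"jaw":-0.49,"dx":0,"dy":0,"dz":0,"yaw":0}]'
python3 -m pendant '[{"jaw":-0.49,"dx":-0.0009,"dy":0.0002,"dz":-0.0005,"yaw":0},{"jaw":-0.49,"dx":0,"dy":0,"dz":0,"yaw":0}]'
python3 -m pendant '[{"jaw":-0.49,"dx":-0.0009,"dy":0.0002,"dz":-0.0005,"yaw":0},{"jaw":-0.49,"dx":0,"dy":0,"dz":0,"yaw":0}]'
```

```text
time: 29.95
ee_pos: [651.4, 177.1, 130.6]
orientation: [0.001, 0.126, 0.992, 0.0]
ft_force: [1.3, -0.7, 1.1]
opening: 23.5
gripper_force: 1.0
time: 30.12
ee_pos: [651.1, 177.2, 130.5]
orientation: [0.002, 0.126, 0.992, 0.0]
ft_force: [3.2, -0.5, 1.2]
opening: 24.3
gripper_force: 2.1
time: 30.28
ee_pos: [650.8, 177.3, 130.5]
orientation: [0.003, 0.126, 0.992, 0.0]
ft_force: [6.1, -1.7, 3.4]
opening: 24.0
gripper_force: 3.0
```

Firm contact at deck x = 45.1, exactly where the upper end belongs. I back off gently and check that it stays.

```bash
python3 -m pendant '[{"jaw":-0.49,"dx":0.0034,"dy":-0.0009,"dz":0.002,"yaw":0},{"jaw":-0.49,"dx":0.0034,"dy":-0.0009,"dz":0.002,"yaw":0},{"jaw":-0.49,"dx":0.0068,"dy":-0.0018,"dz":0.004,"yaw":0},{"jaw":-0.49,"dx":0,"dy":0,"dz":0,"yaw":0}]'
cat > chk.py <<'E'
from df import *
s=cam("scene");g=cv2.cvtColor(s["image"],cv2.COLOR_BGR2GRAY)[250:285,298:345]
print("\n".join("".join("0123456789abcdefghijklmnopqrstuvwxyz"[v//10] for v in row) for row in g))
E
python3 chk.py
```

```text
time: 30.62
ee_pos: [663.0, 173.8, 137.2]
orientation: [-0.0, 0.126, 0.992, 0.0]
ft_force: [0.1, -0.4, 0.6]
opening: 23.8
gripper_force: 0.0
fdd92232dkh168cda9cggfc2347889ff8787big88743333
ddd92332hnnhbdefe99cggc63347888888878bb7433337d
ddc72332hnoldddefd99cggc63347888888887443327dfe
deb43331lonicddeeed99cfgc63257888887443337dfffe
deb53327lonjddeeeefd99cggd94336887543337dffeeee
dea33327lomgddeefeeefdacffeb4334333337dfffeeeef
deb3332cmoleddffeeeeimiacddb63343437dfffeeefffe
dd93332hnolfdddeeeeekmmibddeb62337dfffeeeeffecb
dd93332hmokcdeeeeeed9immicdddggbdfffeeefefecbbb
dc63332loniddeeeeeegc1ikhddddefffeefeeeedbaabbb
db43328molhddeeeeeeilkhihdeeeeffeeeeeegkjeaabbb
db433238bddddffeeeeillliddefecadfeeegiklllhabbb
fa2218a9beedcdeeeeegjlljedefdadeeefhkllllllgabb
h90cnpmeegedeeeeeeedgkmjddefeeeeffhihgggfffdbbb
lfmpooonkhdddeeeeeeeiidfgdeffeeedcaaaaefggfdbbb
ooooooonjdddefeeeefhigcjkgeeeedddddddddddddcabb
oooooooonjddeeeeeejlhddddefeedddddddeddddfhhcbb
nnoooooomhddefeeeehifddddddddddddddddddddehigca
mnooooooledddeeeefhgddddddddddddddddddddcbdhihd
mmnooooolfddeeeeeghedddddddddddddddddddcc8agiih
nmmnoooolcdeeeeikjfddddddddddddddddddddb868fiii
knmmnoonjcddehnnkfddddddddddddddddddddca7bmmihi
9knmmnoniccikmolhdddddddddccccccfeccccb89loomih
99lnmmnoooooooomhihbbbbbbkmnoooomeabbbbcmoonnmi
a99knmmnoooooooooni9abbbbemooonole9aa987inonnnl
aaa9knmmnooooooooolc998886hnoonnome64548knnnnnn
aaa9aknmmnoonoooooolb55448looonnnonlllnoonnnnnn
aaaa9ckmmmnooooooooonloppooooooonnooonnnnnnnnnn
aaaaaadkmmmnoonoooooooooooooooonnnnnnnnnnnnnnnn
aaaaaaadkmmmnoonoonnooooooonnnooonnnnnnnnnnnnnn
aaaaaaaaekmmmnoonoonnoooooonnnnooonnnnnnnnnnnnn
aaaaaaaa9glmmmnoonoonnoonnooonnnooonnnnnnnnnnnn
aaaaaaaa9aglmmmnonnnonnnonnoonnnnnoonnnnnnnnnnn
aaaaaaaaaa9glmmmnonnnnnnoonoonnnnnoooonnnnnnnnn
aaaaaaaaaaa9jmmmmnonnonnnnnnnonnnnnoonnnnnnnnnn
```

The channel sits unmoved against the stop. I fix the finger offset in the keeper plan and recompute.

```bash
python3 -m pendant '[{"jaw":-0.49,"dx":0,"dy":0,"dz":0.02,"yaw":0},{"jaw":-0.49,"dx":0,"dy":0,"dz":0.04,"yaw":0},{"jaw":-1,"dx":0,"dy":0,"dz":0.04,"yaw":0},{"jaw":-1,"dx":0,"dy":0,"dz":0.04,"yaw":0},{"jaw":-1,"dx":0,"dy":0,"dz":0.035,"yaw":0},{"jaw":-1,"dx":0,"dy":0,"dz":0.005,"yaw":0},{"jaw":-1,"dx":0,"dy":0,"dz":0,"yaw":0}]'
sed -i 's/^    dx=.*/    dx=-6*(1-k)-3*k/; s/R@\[dx-.*,y+12.5+gap/R@[dx,y+12.5+gap/' wp.py
python3 - <<'E'
from wp import *
s=cam("scene");g=cv2.cvtColor(s["image"],cv2.COLOR_BGR2GRAY)[250:275,298:345]
print("\n".join("".join("0123456789abcdefghijklmnopqrstuvwxyz"[v//10] for v in row) for row in g))
P=tcp(2.02,18);print("now",np.round(r.get_obs()["ee_pos"],1),"appr",P.round(1))
for a in (2.02,1.9,1.8,1.7,1.57,1.45,1.3,1.15,1,.85,.7,.55,.4,.3,.2,.12,.04,0):
    Q=tcp(a);print(a,Q.round(1),"d",(Q-P).round(1));P=Q
E
```

```text
time: 31.25
ee_pos: [663.8, 174.5, 321.5]
orientation: [0.004, 0.126, 0.992, 0.001]
ft_force: [0.3, 0.6, 0.8]
opening: 0.2
gripper_force: 0.0
nnnonnnnnnnnnnnnnoooomjijjieabbbbbbbbb820101019
onnnnnnnnnnnnnnnnooooolhijjieabbbbbbbbc8200007b
oonnoonnnnnonnnnnnnoooolhiijiebbbbbbbbbbb73569b
ooonnoonnnnnonnnnnnooooonkiiiiebabbbbbbbbbccbbb
oooonnnonnnnooonnnnnooooonkiiihebbabbbbbbbbbbbb
ooooonnoonnnnnmnnnmnnnnnnnmlkkkkjhhfcabbbbbbbbb
oooooonnoonnnmlmmlmmllllllllllllmmmmkebbbbbbbbb
ooooooonnooomigkmlmmmmlllllllllllllmmkeabbbbbbb
oooooooonnonkgcgkmmiaimlllllllllllliafieaabbbbb
oooooooooonlieddgkmkd1hmllllllllllllh4hjeabbbbb
ooooooopnmljfddddgkmmkhkllllllllllllljkljeabbbb
oooooolcadhgddddddfkmlllllllllllkllllllllliabbb
ooooonh8bhhedddddddfkllllllllllllllllllllmlgbbb
oooooomeeigddddddddcgkmmlkkkkkjjjjiihhgggffdbbb
ooooooonkhdddddddddeiiecbbbbdfffecabbaeggggdbbb
ooooooonjdccccceggghigdddddddddddddddddddddcbbb
oooooooooopoppooooomhddddddedddddededeeddfihdbb
nooooooooooooooooomifddddddddddddddddddddehjhcb
nnooooooooooooooomjfddddddddddddddddddddcbehihe
nnnoooooooooooooolhdddddddddddddddddddddc8agii
[... 419 characters left out ...]
7.6   0. ]
1.7 [553.1 357.6 256.8] d [ -4.7 -18.    0. ]
1.57 [546.9 333.8 256.8] d [ -6.2 -23.8   0. ]
1.45 [542.7 316.3 256.7] d [ -4.2 -17.5  -0.2]
1.3 [539.  294.4 253.9] d [ -3.7 -21.9  -2.8]
1.15 [536.5 272.5 249. ] d [ -2.4 -21.8  -4.9]
1 [534.9 250.5 242.6] d [ -1.6 -22.   -6.3]
0.85 [535.3 229.1 233.3] d [  0.3 -21.4  -9.3]
0.7 [537.5 208.9 221.2] d [  2.3 -20.2 -12.1]
0.55 [541.8 190.4 206.5] d [  4.3 -18.5 -14.7]
0.4 [548.1 174.  189.4] d [  6.3 -16.3 -17.1]
0.3 [554.1 166.3 176.5] d [  5.9  -7.8 -13. ]
0.2 [560.6 159.9 163. ] d [  6.6  -6.3 -13.4]
0.12 [566.3 155.9 152. ] d [  5.7  -4.  -11. ]
0.04 [572.4 152.9 140.9] d [  6.   -3.  -11.1]
0 [575.5 151.8 135.3] d [ 3.1 -1.1 -5.6]
```

```bash
python3 -m pendant '[{"jaw":-1,"dx":-0.0114,"dy":0.032,"dz":0,"yaw":0},{"jaw":-1,"dx":-0.0114,"dy":0.032,"dz":0,"yaw":0},{"jaw":-1,"dx":-0.0114,"dy":0.032,"dz":0,"yaw":0},{"jaw":-1,"dx":-0.0114,"dy":0.032,"dz":0,"yaw":0},{"jaw":-1,"dx":-0.0114,"dy":0.032,"dz":0,"yaw":0},{"jaw":-1,"dx":-0.0114,"dy":0.032,"dz":0,"yaw":0},{"jaw":-1,"dx":-0.0114,"dy":0.032,"dz":0,"yaw":0},{"jaw":-1,"dx":-0.0114,"dy":0.032,"dz":0,"yaw":0}]'
python3 -m pendant '[{"jaw":-1,"dx":0,"dy":0.003,"dz":0,"yaw":0},{"jaw":-1,"dx":0,"dy":0,"dz":0,"yaw":0},{"jaw":-1,"dx":0,"dy":0,"dz":0,"yaw":0}]'
```

```text
time: 31.97
ee_pos: [568.9, 430.8, 312.4]
orientation: [-0.003, 0.126, 0.992, -0.002]
ft_force: [0.6, 0.3, 0.4]
opening: 0.2
gripper_force: 0.0
time: 32.22
ee_pos: [570.3, 432.3, 313.7]
orientation: [-0.002, 0.126, 0.992, -0.002]
ft_force: [1.1, -0.7, -0.6]
opening: 0.7
gripper_force: 0.0
```

```bash
python3 -m pendant '[{"jaw":-1,"dx":0,"dy":0,"dz":-0.02,"yaw":0},{"jaw":-1,"dx":0,"dy":0,"dz":-0.02,"yaw":0},{"jaw":-1,"dx":0,"dy":0,"dz":-0.018,"yaw":0},{"jaw":-1,"dx":0,"dy":0,"dz":0,"yaw":0},{"jaw":-1,"dx":0,"dy":0,"dz":0,"yaw":0}]'
python3 -m pendant '[{"jaw":-1,"dx":-0.0022,"dy":-0.0087,"dz":0,"yaw":0},{"jaw":-1,"dx":-0.0022,"dy":-0.0087,"dz":0,"yaw":0},{"jaw":-1,"dx":-0.0026,"dy":-0.01,"dz":0,"yaw":0},{"jaw":-1,"dx":-0.0026,"dy":-0.01,"dz":0,"yaw":0},{"jaw":-1,"dx":0,"dy":0,"dz":0,"yaw":0}]'
```

```text
time: 32.63
ee_pos: [571.0, 430.7, 256.6]
orientation: [-0.002, 0.127, 0.992, -0.002]
ft_force: [-0.1, 0.1, 0.6]
opening: 0.3
gripper_force: 0.0
time: 33.05
ee_pos: [561.8, 393.5, 260.7]
orientation: [0.001, 0.127, 0.992, 0.0]
ft_force: [-0.0, 0.1, 0.7]
opening: 0.7
gripper_force: 0.0
```

```bash
python3 -m pendant '[{"jaw":-1,"dx":-0.0023,"dy":-0.0088,"dz":-0.001,"yaw":0},{"jaw":-1,"dx":-0.0023,"dy":-0.0088,"dz":-0.001,"yaw":0},{"jaw":-1,"dx":0,"dy":0,"dz":0,"yaw":0}]'
python3 - <<'E'
from df import *
O=np.array([611,186.5,72.]);R=rot(np.radians(-14.6))
d=cam("scene");g=cv2.cvtColor(d["image"],cv2.COLOR_BGR2GRAY)
h=O+R@[0,110,38.]
for a in(2.1,2.02,1.9,1.8,1.7,1.6):
    q=proj(d,h+R@[0,-np.cos(a)*185,np.sin(a)*185]);print(a,q.round(0),g[int(q[1])-3:int(q[1])+5,int(q[0])].tolist())
m,cs=diff("scene",d)
k=[c for c in cs if cv2.contourArea(c)>20 and cv2.pointPolygonTest(c,(430,255),True)>-15];print([c[:,0].min(0).tolist()+c[:,0].max(0).tolist() for c in k])
E
```

```text
time: 33.3
ee_pos: [556.6, 376.2, 256.9]
orientation: [-0.0, 0.127, 0.992, -0.001]
ft_force: [-0.5, 0.4, 0.2]
opening: 0.6
gripper_force: 0.0
2.1 [442. 258.] [110, 106, 113, 110, 111, 112, 112, 109]
2.02 [439. 251.] [126, 113, 106, 109, 108, 111, 110, 110]
1.9 [432. 241.] [117, 137, 136, 135, 134, 132, 132, 134]
1.8 [426. 233.] [183, 188, 154, 142, 130, 130, 131, 131]
1.7 [419. 227.] [115, 113, 112, 114, 114, 114, 114, 113]
1.6 [412. 221.] [113, 114, 111, 111, 112, 114, 113, 115]
[[367, 0, 511, 289]]
```

```bash
python3 -m pendant '[{"jaw":-1,"dx":-0.0023,"dy":-0.009,"dz":0,"yaw":0},{"jaw":-1,"dx":-0.0023,"dy":-0.009,"dz":0,"yaw":0},{"jaw":-1,"dx":-0.0031,"dy":-0.012,"dz":0,"yaw":0},{"jaw":-1,"dx":-0.0031,"dy":-0.012,"dz":0,"yaw":0},{"jaw":-1,"dx":0,"dy":0,"dz":0,"yaw":0}]'
cat > kp.py <<'E'
from df import *
O=np.array([611,186.5,72.]);R=rot(np.radians(-14.6));h=O+R@[0,110,38.]
d=cam("scene");g=cv2.cvtColor(d["image"],cv2.COLOR_BGR2GRAY).astype(float);b=cv2.cvtColor(cv2.imread("pics/scene0.png"),cv2.COLOR_BGR2GRAY).astype(float)
# mean brightness change on the lower bar (levers 50..120) per angle
out=[]
for a in np.arange(0,2.15,.05):
    q=np.array([proj(d,h+R@[0,-np.cos(a)*L,np.sin(a)*L])+[0,.5] for L in range(45,125,5)])
    f=lambda G:cv2.remap(G.astype(np.float32),q[:,:1].astype(np.float32),q[:,1:].astype(np.float32),1).ravel()
    out.append((round(a,2),int(np.median(f(g))),int(np.median(abs(f(g)-f(b))))))
print([o for o in out if o[2]>15])
E
python3 kp.py
```

```text
time: 33.77
ee_pos: [545.6, 333.9, 256.9]
orientation: [-0.0, 0.127, 0.992, -0.001]
ft_force: [1.0, -1.5, 0.2]
opening: 0.2
gripper_force: 0.0
[(np.float64(1.5), 165, 50), (np.float64(1.55), 197, 84), (np.float64(1.6), 151, 50), (np.float64(1.65), 133, 18), (np.float64(2.0), 114, 84), (np.float64(2.05), 113, 74)]
```

The keeper follows: it is now at about 1.56. I continue down the arc.

```bash
python3 -m pendant '[{"jaw":-1,"dx":-0.0021,"dy":-0.0088,"dz":0,"yaw":0},{"jaw":-1,"dx":-0.0021,"dy":-0.0088,"dz":0,"yaw":0},{"jaw":-1,"dx":-0.0018,"dy":-0.011,"dz":-0.0014,"yaw":0},{"jaw":-1,"dx":-0.0018,"dy":-0.011,"dz":-0.0014,"yaw":0},{"jaw":-1,"dx":-0.0012,"dy":-0.0109,"dz":-0.0025,"yaw":0},{"jaw":-1,"dx":-0.0012,"dy":-0.0109,"dz":-0.0025,"yaw":0},{"jaw":-1,"dx":0,"dy":0,"dz":0,"yaw":0}]'
python3 kp.py
python3 -m pendant '[{"jaw":-1,"dx":-0.0008,"dy":-0.011,"dz":-0.0032,"yaw":0},{"jaw":-1,"dx":-0.0008,"dy":-0.011,"dz":-0.0032,"yaw":0},{"jaw":-1,"dx":0.0002,"dy":-0.0107,"dz":-0.0046,"yaw":0},{"jaw":-1,"dx":0.0002,"dy":-0.0107,"dz":-0.0046,"yaw":0},{"jaw":-1,"dx":0.0011,"dy":-0.0101,"dz":-0.006,"yaw":0},{"jaw":-1,"dx":0.0011,"dy":-0.0101,"dz":-0.006,"yaw":0},{"jaw":-1,"dx":0,"dy":0,"dz":0,"yaw":0}]'
python3 kp.py
```

```text
time: 34.4
ee_pos: [535.5, 272.0, 248.5]
orientation: [-0.001, 0.127, 0.992, -0.001]
ft_force: [-0.0, 0.9, 0.4]
opening: 0.2
gripper_force: 0.0
[(np.float64(1.1), 188, 74), (np.float64(1.15), 200, 86), (np.float64(1.2), 185, 71), (np.float64(1.25), 181, 66), (np.float64(1.3), 134, 19), (np.float64(2.0), 115, 83), (np.float64(2.05), 115, 73)]
time: 35.03
ee_pos: [536.2, 208.5, 219.6]
orientation: [-0.001, 0.127, 0.992, -0.001]
ft_force: [-0.0, 0.1, -0.2]
opening: 0.9
gripper_force: 0.0
[(np.float64(0.65), 183, 70), (np.float64(0.7), 203, 90), (np.float64(0.75), 210, 97), (np.float64(0.8), 207, 94), (np.float64(0.85), 171, 57), (np.float64(2.0), 114, 84), (np.float64(2.05), 114, 73)]
```

Tracking at 0.72. Next down to 0.3.

```bash
python3 -m pendant '[{"jaw":-1,"dx":0.0021,"dy":-0.0092,"dz":-0.0073,"yaw":0},{"jaw":-1,"dx":0.0022,"dy":-0.0092,"dz":-0.0074,"yaw":0},{"jaw":-1,"dx":0.0031,"dy":-0.0082,"dz":-0.0085,"yaw":0},{"jaw":-1,"dx":0.0032,"dy":-0.0081,"dz":-0.0086,"yaw":0},{"jaw":-1,"dx":0.003,"dy":-0.0039,"dz":-0.0065,"yaw":0},{"jaw":-1,"dx":0.003,"dy":-0.0039,"dz":-0.0065,"yaw":0},{"jaw":-1,"dx":0,"dy":0,"dz":0,"yaw":0}]'
python3 -m pendant '[{"jaw":-1,"dx":0.0033,"dy":-0.0031,"dz":-0.0067,"yaw":0},{"jaw":-1,"dx":0.0033,"dy":-0.0032,"dz":-0.0067,"yaw":0},{"jaw":-1,"dx":0,"dy":0,"dz":0,"yaw":0},{"jaw":-1,"dx":0,"dy":0,"dz":0,"yaw":0}]'
python3 kp.py
```

```text
time: 35.67
ee_pos: [553.0, 167.4, 174.6]
orientation: [-0.002, 0.127, 0.992, -0.001]
ft_force: [0.6, 0.4, -0.3]
opening: 0.6
gripper_force: 0.0
time: 36.0
ee_pos: [560.0, 162.2, 162.8]
orientation: [-0.0, 0.126, 0.992, -0.0]
ft_force: [-0.3, 0.8, 0.1]
opening: 0.1
gripper_force: 0.0
[(np.float64(0.1), 178, 23), (np.float64(0.15), 194, 81), (np.float64(0.2), 207, 93), (np.float64(0.25), 213, 100), (np.float64(0.3), 201, 98), (np.float64(2.0), 114, 84), (np.float64(2.05), 114, 74)]
```

```bash
python3 -m pendant '[{"jaw":-1,"dx":0.0028,"dy":-0.002,"dz":-0.005,"yaw":0},{"jaw":-1,"dx":0.0028,"dy":-0.002,"dz":-0.005,"yaw":0},{"jaw":-1,"dx":0,"dy":0,"dz":0,"yaw":0}]'
python3 -m pendant '[{"jaw":-1,"dx":0.001,"dy":-0.0003,"dz":-0.0018,"yaw":0},{"jaw":-1,"dx":0,"dy":0,"dz":0,"yaw":0}]'
python3 -m pendant '[{"jaw":-1,"dx":0.001,"dy":-0.0003,"dz":-0.0018,"yaw":0},{"jaw":-1,"dx":0,"dy":0,"dz":0,"yaw":0}]'
python3 -m pendant '[{"jaw":-1,"dx":0.001,"dy":-0.0003,"dz":-0.0018,"yaw":0},{"jaw":-1,"dx":0,"dy":0,"dz":0,"yaw":0}]'
```

```text
time: 36.3
ee_pos: [565.7, 157.9, 152.4]
orientation: [-0.0, 0.126, 0.992, -0.0]
ft_force: [-0.7, -0.4, -0.3]
opening: 0.3
gripper_force: 0.0
time: 36.47
ee_pos: [566.7, 157.8, 151.2]
orientation: [-0.0, 0.126, 0.992, -0.0]
ft_force: [0.7, -0.0, 0.7]
opening: 0.5
gripper_force: 0.1
time: 36.63
ee_pos: [567.8, 157.6, 149.6]
orientation: [0.0, 0.126, 0.992, -0.0]
ft_force: [0.8, -0.3, 0.8]
opening: 0.5
gripper_force: 0.1
time: 36.8
ee_pos: [568.8, 157.3, 147.8]
orientation: [0.0, 0.126, 0.992, -0.0]
ft_force: [0.2, -0.5, 0.3]
opening: 0.6
gripper_force: 0.1
```

```bash
for i in 1; do python3 -m pendant '[{"jaw":-1,"dx":0.001,"dy":-0.0003,"dz":-0.0018,"yaw":0},{"jaw":-1,"dx":0,"dy":0,"dz":0,"yaw":0}]'
python3 -m pendant '[{"jaw":-1,"dx":0.0007,"dy":-0.0002,"dz":-0.0013,"yaw":0},{"jaw":-1,"dx":0,"dy":0,"dz":0,"yaw":0}]'; done | grep -E "ee_pos|ft"
```

```text
ee_pos: [569.8, 157.0, 146.0]
ft_force: [-1.1, 0.2, -0.1]
ee_pos: [570.4, 156.8, 145.0]
ft_force: [-0.6, 0.7, 1.3]
```

```bash
python3 -m pendant '[{"jaw":-1,"dx":0.0007,"dy":-0.0002,"dz":-0.0013,"yaw":0},{"jaw":-1,"dx":0,"dy":0,"dz":0,"yaw":0}]' | grep -E "ee_pos|ft"
```

```text
ee_pos: [570.9, 156.7, 144.3]
ft_force: [-3.8, 0.2, 5.9]
```

```bash
python3 -m pendant '[{"jaw":-1,"dx":0.0005,"dy":-0.0001,"dz":-0.001,"yaw":0},{"jaw":-1,"dx":0,"dy":0,"dz":0,"yaw":0}]' | grep -E "ee_pos|ft"
python3 -m pendant '[{"jaw":-1,"dx":0.0005,"dy":-0.0001,"dz":-0.001,"yaw":0},{"jaw":-1,"dx":0,"dy":0,"dz":0,"yaw":0}]' | grep -E "ee_pos|ft"
```

```text
ee_pos: [571.1, 156.7, 143.8]
ft_force: [-3.6, -0.1, 7.1]
ee_pos: [571.4, 156.6, 143.5]
ft_force: [-6.7, -0.1, 10.5]
```

```bash
python3 -m pendant '[{"jaw":-1,"dx":0.0005,"dy":-0.0001,"dz":-0.001,"yaw":0},{"jaw":-1,"dx":0,"dy":0,"dz":0,"yaw":0}]' | grep -E "ee_pos|ft"
```

```text
ee_pos: [571.9, 156.4, 142.5]
ft_force: [-6.0, -1.5, 10.1]
```

```bash
python3 -m pendant '[{"jaw":-1,"dx":0.0005,"dy":-0.0001,"dz":-0.001,"yaw":0},{"jaw":-1,"dx":0,"dy":0,"dz":0,"yaw":0}]' | grep -E "ee_pos|ft"
python3 -m pendant '[{"jaw":-1,"dx":0.0005,"dy":-0.0001,"dz":-0.001,"yaw":0},{"jaw":-1,"dx":0,"dy":0,"dz":0,"yaw":0}]' | grep -E "ee_pos|ft"
```

```text
ee_pos: [572.5, 156.1, 141.3]
ft_force: [-5.1, 0.1, 7.6]
ee_pos: [573.3, 155.8, 139.7]
ft_force: [-3.6, -1.9, 5.4]
```

```bash
python3 -m pendant '[{"jaw":-1,"dx":0.0005,"dy":-0.0001,"dz":-0.001,"yaw":0},{"jaw":-1,"dx":0,"dy":0,"dz":0,"yaw":0}]' | grep -E "ee_pos|ft"
```

```text
ee_pos: [574.2, 155.7, 138.1]
ft_force: [-0.6, -0.5, 1.2]
```

```bash
for k in 1; do python3 -m pendant '[{"jaw":-1,"dx":0.0006,"dy":-0.0001,"dz":-0.001,"yaw":0},{"jaw":-1,"dx":0,"dy":0,"dz":0,"yaw":0}]' | grep -E "ee_pos|ft"; done
python3 -m pendant '[{"jaw":-1,"dx":0.0006,"dy":-0.0001,"dz":-0.001,"yaw":0},{"jaw":-1,"dx":0,"dy":0,"dz":0,"yaw":0}]' | grep -E "ee_pos|ft"
python3 -m pendant '[{"jaw":-1,"dx":0.0006,"dy":-0.0001,"dz":-0.001,"yaw":0},{"jaw":-1,"dx":0,"dy":0,"dz":0,"yaw":0}]' | grep -E "ee_pos|ft"
```

```text
ee_pos: [574.8, 156.0, 136.2]
ft_force: [0.2, -0.7, 0.4]
ee_pos: [575.4, 156.0, 135.2]
ft_force: [0.0, 0.0, 0.6]
ee_pos: [575.7, 155.9, 134.8]
ft_force: [-2.7, 0.2, 3.9]
```

```bash
python3 -m pendant '[{"jaw":-1,"dx":0.0006,"dy":-0.0001,"dz":-0.001,"yaw":0},{"jaw":-1,"dx":0,"dy":0,"dz":0,"yaw":0}]' | grep -E "ee_pos|ft"
```

```text
ee_pos: [576.0, 155.9, 134.5]
ft_force: [-5.1, -0.2, 6.9]
```

The force peaked at about 12 N, dropped as the bar snapped, and firm stop contact came at the predicted shut height (TCP z 135). I retreat and verify.

```bash
python3 -m pendant '[{"jaw":-1,"dx":-0.003,"dy":0.001,"dz":0.006,"yaw":0},{"jaw":-1,"dx":-0.006,"dy":0.0015,"dz":0.012,"yaw":0},{"jaw":-1,"dx":0,"dy":0,"dz":0.04,"yaw":0},{"jaw":-1,"dx":0,"dy":0,"dz":0.04,"yaw":0},{"jaw":-1,"dx":0,"dy":0,"dz":0.04,"yaw":0},{"jaw":-1,"dx":-0.02,"dy":-0.03,"dz":0.03,"yaw":0},{"jaw":-1,"dx":-0.02,"dy":-0.04,"dz":0.01,"yaw":0},{"jaw":-1,"dx":-0.02,"dy":-0.04,"dz":0,"yaw":0}]'
python3 -m pendant '[{"jaw":-1,"dx":0,"dy":-0.04,"dz":0,"yaw":0},{"jaw":-1,"dx":0,"dy":-0.04,"dz":0,"yaw":0},{"jaw":-1,"dx":0,"dy":-0.04,"dz":0,"yaw":0},{"jaw":-1,"dx":0,"dy":-0.04,"dz":0,"yaw":0},{"jaw":-1,"dx":0,"dy":0,"dz":0,"yaw":0}]'
python3 - <<'E'
from df import *
d=cam("scene");g=cv2.cvtColor(d["image"],cv2.COLOR_BGR2GRAY)[228:292,290:362]
print("\n".join("".join("0123456789abcdefghijklmnopqrstuvwxyz"[v//10] for v in row) for row in g))
O=np.array([611,186.5,72.]);R=rot(np.radians(-14.6))
for a in(0,.04,.08):
    for L in(60,180):
        for x in(10,-10):
            y,z=110-L*np.cos(a)+4*np.sin(a),38+L*np.sin(a)+4*np.cos(a)
            print(a,L,x,(proj(d,O+R@[x,y,z])-[290,228]+[0,1]).round(1))
for P in((32,0,30),(-32,0,30),(45,15,0),(45,15,30),(-45,15,30)):print(P,(proj(d,O+R@np.array(P,float))-[290,228]+[0,1]).round(1))
E
```

```text
time: 39.63
ee_pos: [514.3, 57.6, 312.6]
orientation: [0.005, 0.125, 0.992, 0.0]
ft_force: [0.6, -0.5, 0.1]
opening: 0.6
gripper_force: 0.0
time: 40.05
ee_pos: [512.5, -108.5, 308.1]
orientation: [0.001, 0.13, 0.992, -0.002]
ft_force: [0.2, 0.2, 0.2]
opening: 0.6
gripper_force: 0.0
bbbbbbbdghhhghhecefgkibbbbbbbbbbbbbbbbbbbbbbbbbbbbbbbbbbbbbbbbbbbb940247
bbbbbbaehhhhhhfbaaab98acbbbbbbbbbbbbbbbbbbbbbbbbbbbbbbbbbbbbbbbbba601101
bbbbbbeghhhghhecjmkda049bbbbbbbbbbbbbbbbbbbbbbbbbbbbbbbbbbbbbbbbba601111
bbbbbcfhhhhhifbjllmi2008bbbbbbbbbbbbbbbbbbbbbbbbbbbbbbbbbbbbbbbbbb820001
9aaaafhhhhhhgdbhlllg0028bbbbbbbbbbbbbbbbbbbbbbbbbbbbbbbbbbbbbbbbbbb93000
ooppmhhhhhhhfaabghf9048abbbbbbbbbbbbbbbbbbbbbbbbbbbbbbbbbbbbbbbbbbbbca9b
ooonjhghhhhfcbbcehga9bbbbbbbbbbbbbbbbbbbbbbbbbbbbbbbbbbbbbbbbbbbbbbbbbbb
noomhgggghhebbfjkllmlgbbbbbbbbbbbbbbbbbbbbbbbbbbbbbbbbbbbabbbbbbbbbbbbbb
nomigghhhifbbbhjjlllljeabbbbbbbbbbbbbbbbbbbbbbbbbbbbbbbbbbabbbbbbbbbbbbb
oolghhhhhfcbbbhkjklllljeabbbbbbbbbbbbbbbbbbbbbbbbbbbbbbbbbbbbbbbbbbbbbbb
omighhhhheabbachijklllljeabbbbbbbbbbbbbbbbbbbbbbbbbbbbbbbbbbbbbbbbbbbbbb
mjhhhhhhfcbbbb
[... 3554 characters left out ...]
olgffghi
iiiiihcaaaaaaaaaaaaaaaa9knmmnnnnnnnnnnnnnonnnnnonnnnnnnnnnnnnnnnmjijkjhh
iiiiiigbaaaaaaaaaaaaaaa99knmmnnnnnnnnnnnnnnnnnnnnnnnnnnnnnnnnnnmihijjjhg
iiiiiiigbaaaaaaaaaaaaaaa9ajmmmnnnnnnnnnnnnnnnnnnnnnnnnnnnnnnnnolhhijjihh
iiiiiiiif9aaaaaaaaaaaaaaa9ckmmmnnnnnnnnnnnnnnnnnnnnnnnnnnnnnnnmhgghihghf
0 60 10 [50.8 41.3]
0 60 -10 [55.6 41.1]
0 180 10 [17.5  9.3]
0 180 -10 [22.4  9.6]
0.04 60 10 [51.4 40.6]
0.04 60 -10 [56.2 40.4]
0.04 180 10 [19.   7.1]
0.04 180 -10 [23.9  7.4]
0.08 60 10 [52.1 39.8]
0.08 60 -10 [56.9 39.7]
0.08 180 10 [20.6  4.9]
0.08 180 -10 [25.4  5.3]
(32, 0, 30) [28.1 31.3]
(-32, 0, 30) [43.7 31.2]
(45, 15, 0) [22.5 45.6]
(45, 15, 30) [29.  35.5]
(-45, 15, 30) [50.9 35.1]
```

```bash
python3 -c "
from plant import r
print(r.finish_job())"
```

```text
the job is handed in; nothing more can be done
None
```

The channel lies open side down on the fixture, flat between the rails and snug against the stop. The keeper bar is snapped shut over it, and I handed the job in at about 40 s. On the first try my fingers jammed in the channel and pulled it off onto the table. I set it upright there and loaded it again, and no other piece was touched.

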